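# Square up the press feed jig, load it and switch its lanes on

## Task

The blue swing fences of the three-lane mould feed jig have been knocked askew: take the steel square by its black grip and working from the leftmost lane to the right, press it firmly into the rear left corner of each lane until it sits flush against back rail and fence at once, which sets the fence square, then lay it flat back on its rubber mat. Now put the loose pink moulds from the bench into the jig, one to a lane, filling the lanes from the left without skipping any, each flat, lengthways along its fence and close up to both rail and fence without pushing the fence askew again. When all are in, use the stylus, never a finger, to press down the far end of the rocker of each loaded lane (rockers and lanes count from the left), leave an empty lane's rocker off, and stand the stylus back in its socket; do not disturb the white pot.

Things in the scene. Friction and masses are not known exactly. Their poses are not given: they have to be found in the camera images.
- jig: fixed jig: aluminium plate 125 (x) x 340 (y) x 8 mm; origin at the centre of its underside, x towards the back rail, y left. Lanes 1, 2, 3 (dots at the front, from the left), each 95 mm wide, rail at the back, a blue swing fence on the left, open on the right up to the next fence. Things rest on the plate top, 8 mm above the bench; rail and fences stand only 10 mm higher, so fingers pass over them
- rail: fixed steel back rail along the rear edge of the jig plate, 14 x 340 mm, top 10 mm above the plate (18 mm above the bench); origin in the jig's middle on the plate top; its face towards the robot lies at jig x = +48.5 mm
- corner1 (a point): point on the plate top where the rail face meets the inner (right-hand) face of fence 1 once that fence is square; jig frame (48.5, 145, 8) mm; axes as the jig's. The lane's free surface extends from here towards -x and -y of the jig
- corner2 (a point): point on the plate top where the rail face meets the inner (right-hand) face of fence 2 once that fence is square; jig frame (48.5, 40, 8) mm; axes as the jig's. The lane's free surface extends from here towards -x and -y of the jig
- corner3 (a point): point on the plate top where the rail face meets the inner (right-hand) face of fence 3 once that fence is square; jig frame (48.5, -65, 8) mm; axes as the jig's. The lane's free surface extends from here towards -x and -y of the jig
- fence1 (a joint): angle of the swing fence on the left of lane 1: blue bar 90 x 10 mm, 10 mm tall, on a friction hinge 8 mm in front of the rail face and 5 mm left of corner1; 0 = square to the rail, positive = its free front end leans right into its own lane; range -0.15 to 0.4, starts at 0.10 to 0.26. Stays where it is left; about 1.5 N at its free end moves it
- fence2 (a joint): angle of the swing fence on the left of lane 2: blue bar 90 x 10 mm, 10 mm tall, on a friction hinge 8 mm in front of the rail face and 5 mm left of corner2; 0 = square to the rail, positive = its free front end leans right into its own lane; range -0.15 to 0.4, starts at 0.10 to 0.26. Stays where it is left; about 1.5 N at its free end moves it
- fence3 (a joint): angle of the swing fence on the left of lane 3: blue bar 90 x 10 mm, 10 mm tall, on a friction hinge 8 mm in front of the rail face and 5 mm left of corner3; 0 = square to the rail, positive = its free front end leans right into its own lane; range -0.15 to 0.4, starts at 0.10 to 0.26. Stays where it is left; about 1.5 N at its free end moves it
- square: loose steel setting square, 160 g: an L, legs 22 mm wide, 14 mm thick, black grip bar on one leg: 18 (x) x 46 (y) mm, 14 to 44 mm above the underside; grip it from above across 18 mm. Origin on the underside below the bar. Outer edge of the bar's leg faces +x (x = 11 mm, 62 mm long, for the rail), of the other leg +y (y = 33 mm, 82 mm long towards -x, for the fence); corner relieved 3 mm
- square_corner (a point): where the two outer edges of the square would meet, on its underside: (11, 33, 0) mm from its origin; axes as the square's
- mat: fixed black rubber mat 125 x 125 x 3 mm on which the square lies; origin at the centre of its underside
- switch_box: fixed grey lane switch box 95 (x) x 155 (y) x 46 mm; origin at the centre of its underside; three rockers along y on its top (at y = +53, +27, +1 mm, x = +5 mm) and the stylus socket at its right end
- rocker1 (a joint): tilt of rocker 1 from the left (1 dot(s)), for lane 1: white paddle 30 x 14 mm rocking about its middle along the box's x axis: 0 = off (near end down, far end with the green bar up), 0.44 = on (far end down, about 4 mm of travel at the bar). Stays where it is left; about 1.5 N at the green bar moves it
- rocker2 (a joint): tilt of rocker 2 from the left (2 dot(s)), for lane 2: white paddle 30 x 14 mm rocking about its middle along the box's x axis: 0 = off (near end down, far end with the green bar up), 0.44 = on (far end down, about 4 mm of travel at the bar). Stays where it is left; about 1.5 N at the green bar moves it
- rocker3 (a joint): tilt of rocker 3 from the left (3 dot(s)), for lane 3: white paddle 30 x 14 mm rocking about its middle along the box's x axis: 0 = off (near end down, far end with the green bar up), 0.44 = on (far end down, about 4 mm of travel at the bar). Stays where it is left; about 1.5 N at the green bar moves it
- rocker1_far (a point): green bar on top of the far end of rocker 1, 9.5 mm from its pivot, about 55 mm above the bench when off: the place to press down
- rocker2_far (a point): green bar on top of the far end of rocker 2, 9.5 mm from its pivot, about 55 mm above the bench when off: the place to press down
- rocker3_far (a point): green bar on top of the far end of rocker 3, 9.5 mm from its pivot, about 55 mm above the bench when off: the place to press down
- socket (a point): mouth of the stylus socket in the top of the switch box, 46 mm above the bench: round hole 12 mm wide, 36 mm deep; axes as the box's
- stylus: loose stylus, 92 mm long, standing tip down in the socket; origin at its tip, z up along it. Tapered tip (3.6 mm wide, widening to 10 mm over 13 mm), round shank 10 mm thick up to 50 mm, then a square black grip 14 x 14 mm from 50 to 90 mm
- mould_a: pink rubber mould 80 x 56 x 25 mm (length along its x axis, width along y, height), loose, lying flat on the bench in front of and to the right of the jig; origin at the centre of its underside
- mould_b: pink rubber mould 82 x 55 x 28 mm (length along its x axis, width along y, height), loose, lying flat on the bench in front of and to the right of the jig; origin at the centre of its underside
- mould_c: pink rubber mould 74 x 48 x 28 mm (length along its x axis, width along y, height), loose, lying flat on the bench in front of and to the right of the jig; origin at the centre of its underside
- talc_pot: bystander: round white pot 71 mm wide, 45 mm tall, origin at the centre of its underside

How it is judged:
By the outcome, as a careful person would: the job done as asked, in the order asked, and still so for the second after the job is handed in, with the robot touching nothing.
Of mould_a, mould_b, mould_c only 2 to 3 are there at a start; the rules pass over those that are not, and their reading is None.
At some moment in a run one of mould_a, mould_b, mould_c may be knocked a few centimetres aside while the robot is not near it.
It also fails if it takes over 210 s, if anything falls off the work surface, if the arm or the gripper's body presses on something with over 40 N, if the wrist force passes 120 N, or if a joint passes its speed limit or range.

## Robot

A 6-joint arm with a two-finger parallel gripper is mounted at the origin on a cart in front of the work surface, level with it; the furniture and walls round the work are solid. World frame = base frame: x ahead of the robot, y to its left, z up, the work surface at z = 0. Lengths are in m, angles in degrees, forces in N, time in s.
With the tool pointing down it reaches from about 0.375 to 0.9 m from the base axis. Payload 3.1 kg.
Tool frame: the origin (TCP) lies at the very end of the fingers, on their centre line; the grasp point (between the pads) lies 19 mm behind it (grip_point_offset is the distance from the TCP to the grasp point, in m); y points along the fingers, x is the direction in which the jaws open and shut, and the axes are right-handed (so a half turn about y gives the same grasp; the last joint's range is limited). The gripper opens to 87 mm and grips with 3 to 60 N. Pads are 19 mm wide; open, the fingers measure 117 mm over their backs; the gripper's body (75 mm by 190 mm) begins 51 mm behind the grasp point.
Start: joints at [59.559, 30.224, 82.088, -0, 67.689, -10.227], TCP at [0.216, 0.586, 0.223] pointing down, gripper open.
Joint ranges: [-176.69, 176.69], [-43.24, 126.21], [12.49, 139.97], [-82, 262], [0, 151.66], [-163.58, 163.58]. Speed limits (degrees/s): [159.86, 159.86, 180, 180, 180, 180].

## Interface

Orientations are given as a 3x3 rotation matrix whose columns are the frame's x, y, z axes.
In Python, from rig import * gives the robot as it stands.
- The arm moves only by the tool send_rows, never from a script. Its argument "moves" is text: rows parted by semicolons, each of 5 numbers parted by spaces: the finger opening in mm, from 0 to 87, then the shift along the tool's x, y, z in mm, then the turn about the tool's y in degrees. In form: fingers dx dy dz yaw; .... A call has 1 to 20 rows; each row shifts and turns the commanded pose from where the row before left it, along the tool's axes as they then stand; what a row does not reach is not made up. A row lasts 1/12 s, in which the tool goes at most 41.7 mm and 7.16 degrees, less where a joint would pass 70% of its speed; a pose out of reach is approached as far as the arm can. A call is refused whole if a number of a shift passes 41.7 or a number of a turn 7.16, either way. A call with a gripper value outside its range is refused whole. The fingers move at their own pace and stop on an object; the grip force is fixed at half the most. Time passes only in rows, so rows that do not move let the fingers close. It gives the time, the measured TCP pose, the force and the opening at its end, in the units of the state.
- read_state(): the state, without advancing time (a new reading comes with each control period).
- capture(name): name is "scene" or "top" or "wrist"; returns a dict with "image" (480x640x3 uint8, blue, green, red), "z_map" (480x640 float32, m along the optical axis (not along the pixel's ray), 0 where there is no reading), "mtx" (3x3 intrinsics, pixels), "origin" and "rotation" of the camera in the world; the wrist camera has in their place "tool_from_camera" (4x4, takes a point from camera to tool coordinates, whose origin is the TCP and whose axes are the tool frame's). Camera axes: x right, y up, looking along -z (the intrinsics and any distortion apply to the point x, -y, -z); pixel columns grow to the right and rows downward; lengths in m; the calibration is good to about 2 mm. A picture is of the moment at which its call begins: read the wrist's pose just before it.
- hand_in(): hands the job in, once; it reports no verdict.
Trained networks look in a picture, given as the dict that the camera call returned (one of the last four; its "shot" number tells which), for a name from the list of things; names that differ only in an ending like _2 or _b are one class to them, and where a whole thing is asked for, a point or a joint stands for the part that bears it (a point fixed in the world has none). Each returns a list of dicts, best first, with "p" (0 to 1); they miss things now and then, are a little off and sometimes report something else, mostly with a low value. They report only what shows in the picture. A call takes as long as a camera call.
- search_frame(picture, name): "bbox" ([left, top, right, bottom] in pixels, round what is visible of it).
- masks_of(picture, name): "region" (480x640 bool, what is visible of it) and "bbox" ([left, top, right, bottom] in pixels, round what is visible of it).
- mark_of(picture, name): "pixel" ([row, column] in pixels: a listed point, or the origin of a listed thing).
The state is a dict: "time_s": time; "joint_positions": joint angles; "qvel": joint speeds; "tau": joint torques, N m; "position": TCP position; "tcp_rot": TCP orientation; "force": force on the tool from outside, world axes, zero at the start; "moment": the same for the moment, N m; "opening": opening from 0.0 (shut) to 1.0 (fully open).
Only numpy, scipy, OpenCV 4.12 (cv2) and the standard library are available. Lean on these libraries where they do the work, as an engineer would, in place of code of your own. Each camera call takes 0.05 s, during which the arm holds its last target. There are 200 camera calls.

## Working session

There is one attempt and no reset: what is moved stays moved. The work goes in short steps, Python scripts to look and compute and a tool call to move; the robot and the scene stay as the last step left them, time stands still between calls to the robot, and variables do not carry over. Pictures are saved under pics/ and viewed, about 12 in all and at most 16, crops included, and the job is handed in when it is done.

Besides the shell and the picture viewer there is one more tool, called after "Request:" by a JSON object that holds its "method" and its "body", one argument or row to a line. send_rows: Moves the arm, as the interface text tells. Its arguments: {"type":"object","properties":{"moves":{"type":"string"}},"required":["moves"]}

```bash
mkdir -p pics; ls
cat > h.py <<'E'
from rig import *
import numpy as np, cv2
def cam(n):
    s=read_state(); p=capture(n)
    if n=="wrist":
        T=np.eye(4);T[:3,:3]=np.array(s["tcp_rot"]);T[:3,3]=s["position"]
        M=T@np.array(p["tool_from_camera"]);p["R"]=M[:3,:3];p["o"]=M[:3,3]
    else: p["R"]=np.array(p["rotation"]);p["o"]=np.array(p["origin"])
    return p
def ray(p,r,c):
    K=np.array(p["mtx"]); return p["R"]@np.array([(c-K[0,2])/K[0,0],-(r-K[1,2])/K[1,1],-1.])
def atz(p,r,c,z):
    d=ray(p,r,c); return p["o"]+d*(z-p["o"][2])/d[2]
def cloud(p):
    K=np.array(p["mtx"]);r,c=np.mgrid[0:480,0:640]
    d=np.stack([(c-K[0,2])/K[0,0],-(r-K[1,2])/K[1,1],-np.ones((480,640))],-1)*np.array(p["z_map"])[...,None]
    return d@p["R"].T+p["o"]
def proj(p,X):
    q=p["R"].T@(np.array(X)-p["o"]);K=np.array(p["mtx"]);return K[0,2]+K[0,0]*q[0]/-q[2],K[1,2]-K[1,1]*q[1]/-q[2]
E
python3 - <<'E'
from h import *
for n in("scene","top"):
    p=cam(n);cv2.imwrite(f"pics/{n}0.png",p["image"]);print(n,p["o"].round(3),p["R"].round(3).tolist(),np.array(p["mtx"]).round(1).tolist(),[k for k in p])
s=read_state();print(np.array(s["tcp_rot"]).round(3),s["force"],s["opening"])
E
```

```text
pics
scene [-0.097 -0.727  0.841] [[0.751, 0.397, -0.527], [-0.66, 0.476, -0.581], [0.02, 0.785, 0.62]] [[501.5, 0.0, 317.2], [0.0, 501.5, 234.1], [0.0, 0.0, 1.0]] ['image', 'z_map', 'mtx', 'origin', 'rotation', 'shot', 'R', 'o']
top [0.414 0.013 1.459] [[0.011, 0.994, -0.108], [-1.0, 0.011, -0.007], [-0.005, 0.108, 0.994]] [[491.4, 0.0, 321.7], [0.0, 491.4, 241.6], [0.0, 0.0, 1.0]] ['image', 'z_map', 'mtx', 'origin', 'rotation', 'shot', 'R', 'o']
[[ 0.346 -0.001 -0.938]
 [ 0.938 -0.002  0.346]
 [-0.002 -1.     0.   ]] [ 0.45006408 -0.2294219   0.90626758] 0.9984361644863364
```

View pics/top0.png

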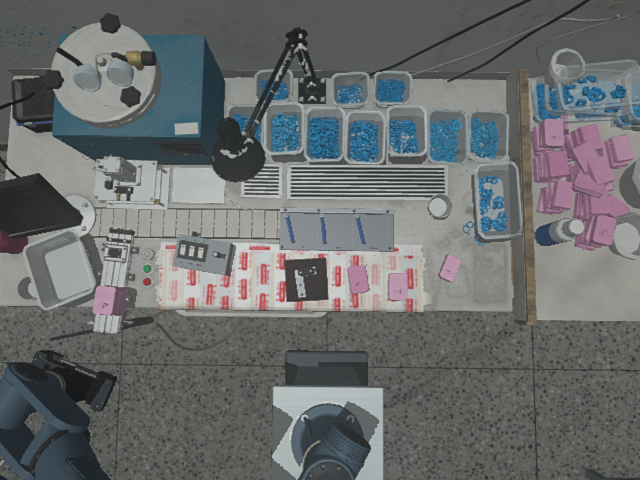

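View pics/scene0.png

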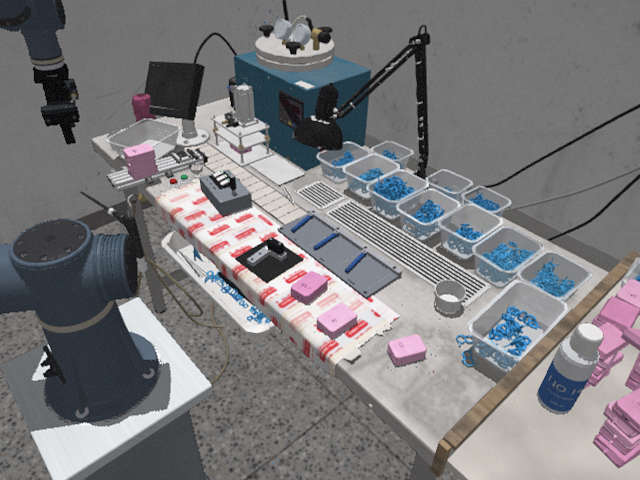

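Three loose moulds are visible (top picture: (358,278), (400,287), (451,268)), with the jig at about (337,230), the mat and square at (307,279), the switch box at (204,253) and the pot at (438,207). Next is a coarse measurement.

Run:
```python
from h import *
p=cam("top");C=cloud(p)
for n in["jig","mat","square","switch_box","mould_a","mould_b","mould_c","talc_pot","stylus"]:
    for d in masks_of(p,n)[:4]:
        m=d["region"];P=C[m];P=P[np.isfinite(P).all(1)]
        z=np.percentile(P[:,2],[10,50,90]).round(3)
        r=cv2.minAreaRect((P[:,:2]*1000).astype(np.float32));print(n,round(d["p"],2),m.sum(),z,np.round(r[0]),np.round(r[1]),round(r[2],1))
for n in["corner1","corner2","corner3","rocker1_far","rocker3_far","socket","square_corner","square"]:
    for d in mark_of(p,n)[:2]:
        r,c=d["pixel"];print(n,round(d["p"],2),atz(p,r,c,0.018).round(3))
```

```text
jig 0.58 4772 [0.003 0.007 0.016] [544. -20.] [259. 340.] 0.0
mat 0.87 1462 [-0.002  0.001  0.006] [458.  68.] [128. 125.] 4.1
mat 0.18 46 [0.052 0.056 0.06 ] [480. 193.] [384.  27.] 73.9
square 0.51 319 [0.012 0.018 0.046] [452.  66.] [81. 62.] 10.4
square 0.39 1472 [-0.002  0.001  0.006] [460.  70.] [125. 128.] 4.0
switch_box 0.67 1799 [0.04  0.045 0.052] [508. 225.] [451. 109.] 79.7
switch_box 0.46 530 [0.019 0.023 0.027] [ 441. -108.] [ 76. 241.] 0.7
mould_a 0.82 512 [0.021 0.026 0.03 ] [460. -48.] [ 83. 128.] 3.9
mould_a 0.7 431 [0.016 0.023 0.028] [ 444. -194.] [ 77. 411.] 18.7
mould_a 0.63 511 [0.019 0.023 0.027] [ 441. -108.] [ 76. 241.] 0.7
mould_a 0.59 539 [0.011 0.016 0.02 ] [622.  14.] [264. 322.] 50.9
mould_b 0.82 512 [0.021 0.026 0.03 ] [460. -48.] [ 83. 128.] 3.9
mould_b 0.7 431 [0.016 0.023 0.028] [ 444. -194.] [ 77. 411.] 18.7
mould_b 0.63 511 [0.019 0.023 0.027] [ 441. -108.] [ 76. 241.] 0.7
mould_b 0.59 539 [0.011 0.016 0.02 ] [622.  14.] [264. 322.] 50.9
mould_c 0.82 512 [0.021 0.026 0.03 ] [460. -48.] [ 83. 128.] 3.9
mould_c 0.7 431 [0.016 0.023 0.028] [ 444. -19
[... 181 characters left out ...]
0.005  0.037] [ 569. -160.] [ 65. 458.] 33.8
talc_pot 0.37 46 [0.052 0.055 0.059] [537. 396.] [14. 27.] 78.4
stylus 0.59 35 [0.075 0.097 0.102] [524. 319.] [16. 13.] 85.6
stylus 0.47 503 [0.021 0.026 0.03 ] [459. -49.] [ 81. 128.] 4.1
corner1 0.94 [ 0.653 -0.089  0.018]
corner1 0.89 [0.662 0.128 0.018]
corner2 0.94 [ 0.653 -0.089  0.018]
corner2 0.89 [0.662 0.128 0.018]
corner3 0.94 [ 0.653 -0.089  0.018]
corner3 0.89 [0.662 0.128 0.018]
rocker1_far 0.54 [0.553 0.434 0.018]
rocker1_far 0.23 [ 0.676 -0.31   0.018]
rocker3_far 0.39 [0.536 0.378 0.018]
socket 0.73 [0.525 0.322 0.018]
square_corner 0.64 [0.484 0.1   0.018]
square_corner 0.56 [ 0.647 -0.096  0.018]
square 0.58 [0.487 0.072 0.018]
```

Request:
{"method": "send_rows", "body": {
  "moves": "87 -22.9 -8.9 -22.5 0; 87 -22.9 -8.9 -22.5 0; 87 -22.9 -8.9 -22.5 0; 87 -22.9 -8.9 -22.5 0; 87 -22.9 -8.9 -22.5 0; 87 -22.9 -8.9 -22.5 0; 87 -22.9 -8.9 -22.5 0; 87 -22.9 -8.9 -22.5 0; 87 -22.9 -8.9 -22.5 0; 87 -22.9 -8.9 -22.5 0; 87 -22.9 -8.9 -22.5 0; 87 -22.9 -8.9 -22.5 0; 87 -22.9 -8.9 -22.5 0; 87 -22.9 -8.9 -22.5 0; 87 -22.9 -8.9 -22.5 0; 87 -22.9 -8.9 -22.5 0; 87 -22.9 -8.9 -22.5 0; 87 -22.9 -8.9 -22.5 0; 87 -22.9 -8.9 -22.5 0; 87 -22.9 -8.9 -22.5 0"
}}

```text
time_s: 2.67
position: [0.4802, -0.0003, 0.4012]
tcp_rot: [[0.346, 0.001, -0.938], [0.938, 0.0, 0.346], [0.0, -1.0, -0.001]]
force: [0.1, 0.1, -0.1]
opening: 1.0
```

Request:
{"method": "send_rows", "body": {
  "moves": "87 0 0 0 6.97; 87 0 0 0 6.97; 87 0 0 0 6.97; 87 0 0 0 6.97; 87 0 0 0 6.97; 87 0 0 0 6.97; 87 0 0 0 6.97; 87 0 0 0 6.97; 87 0 0 0 6.97; 87 0 0 0 6.97; 87 0 0 0 0; 87 0 0 0 0"
}}

```text
time_s: 3.67
position: [0.4798, 0.0012, 0.4006]
tcp_rot: [[1.0, 0.0, -0.005], [0.005, -0.0, 1.0], [0.0, -1.0, -0.0]]
force: [-0.8, -0.4, -0.1]
opening: 1.003
```

Run:
```python
from h import *
p=cam("wrist");cv2.imwrite("pics/w1.png",p["image"]);print(p["o"].round(3),p["R"].round(3).tolist(),np.array(p["mtx"]).round(1).tolist())
s=read_state();print(s["position"],np.array(s["joint_positions"]).round(1),np.array(s["tcp_rot"]).round(3),np.array(p["tool_from_camera"]).round(4).tolist())
```

```text
[0.48  0.08  0.563] [[1.0, -0.005, -0.001], [0.005, 0.959, 0.284], [-0.0, -0.284, 0.959]] [[413.2, 0.0, 322.9], [0.0, 413.2, 238.8], [0.0, 0.0, 1.0]]
[0.47985163 0.00122171 0.40059153] [-13.2   8.5  86.7  -0.   84.7 -13.5] [[ 1.     0.    -0.004]
 [ 0.004 -0.     1.   ]
 [ 0.    -1.    -0.   ]] [[1.0, -0.0007, 0.0001, 0.0008], [0.0003, 0.284, -0.9588, -0.1625], [0.0007, 0.9588, 0.284, 0.079], [0.0, 0.0, 0.0, 1.0]]
```

View pics/w1.png

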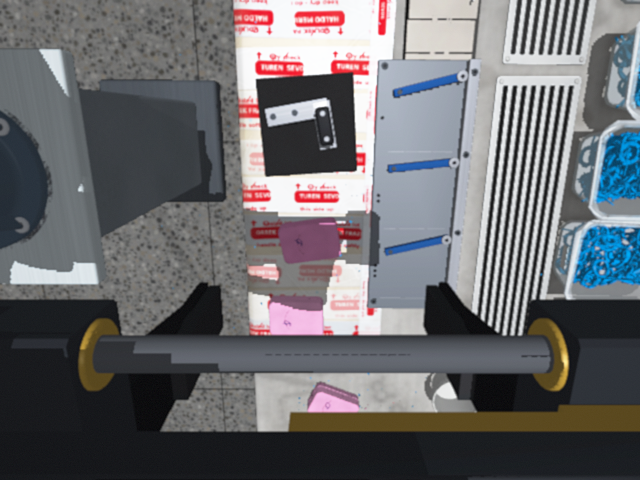

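The wrist picture shows the square's L with its grip at about (325,128), the mat, the three blue fences leaning right, and the rail on the right edge of the jig. Next I fit geometry from depth and colour.

```bash
cat >> h.py <<'E'
def rect(P):
    r=cv2.minAreaRect((P[:,:2]*1000).astype(np.float32));return np.round(r[0],1),np.round(r[1],1),round(r[2],2)
def onz(p,m,z):
    r,c=np.nonzero(m);K=np.array(p["mtx"])
    d=np.stack([(c-K[0,2])/K[0,0],-(r-K[1,2])/K[1,1],-np.ones(len(r))],-1)@p["R"].T
    return p["o"]+d*((z-p["o"][2])/d[:,2])[:,None]
def big(m,n=1):
    k,l,s,_=cv2.connectedComponentsWithStats(m.astype(np.uint8));o=1+np.argsort(-s[1:,4]);return [l==i for i in o[:n]]
def fences(p,n=3,hi=200):
    hsv=cv2.cvtColor(p["image"],cv2.COLOR_BGR2HSV);C=cloud(p)
    m=(hsv[...,0]>100)&(hsv[...,0]<125)&(hsv[...,1]>120)&(C[...,0]<.665)&(C[...,2]>.005)&(C[...,2]<.03)&(C[...,0]>.5)
    out=[]
    for q in big(m,n):
        P=onz(p,q,.018);out.append((P.mean(0).round(4),rect(P)))
    return sorted(out,key=lambda a:-a[0][1])
def grip(p):
    C=cloud(p);m=(C[...,2]>.035)&(C[...,2]<.055)
    return m
E
python3 - <<'E'
from h import *
p=cam("wrist");C=cloud(p);hsv=cv2.cvtColor(p["image"],cv2.COLOR_BGR2HSV)
for f in fences(p):print("fence",f)
J=(C[...,0]>.5)&(C[...,0]<.72)&(C[...,1]<.2)&(C[...,1]>-.25)
m=J&(C[...,2]>.013)&(C[...,2]<.024)&(C[...,0]>.63)
q=big(m)[0];print("rail",q.sum(),rect(C[q]),rect(onz(p,q,.018)),np.median(C[q][:,2]))
m=J&(C[...,2]>.0045)&(C[...,2]<.025)&(C[...,0]>.51)
q=big(m)[0];print("jig",q.sum(),rect(C[q]),np.median(C[q][:,2]))
S=(abs(C[...,0]-.452)<.08)&(abs(C[...,1]-.066)<.08)
for a,b in((.011,.024),(.035,.056)):
    q=big(S&(C[...,2]>a)&(C[...,2]<b))[0];print("sq",q.sum(),rect(C[q]),C[q].mean(0),np.median(C[q][:,2]))
q=big(S&(hsv[...,1]<60)&(hsv[...,2]>110))[0];print("sq bright",rect(onz(p,q,.017)))
v=cv2.resize(p["image"][60:320,230:500],None,fx=2.2,fy=2.2,interpolation=cv2.INTER_CUBIC);cv2.imwrite("pics/w1c.png",v)
for n in["corner1","square_corner","square"]:
    for d in mark_of(p,n)[:3]:print(n,round(d["p"],2),np.round(d["pixel"]),atz(p,*d["pixel"],.008 if n[0]=="c" else .003).round(4))
E
```

```text
fence (array([0.6076, 0.1182, 0.018 ]), (array([606.4, 117.8]), array([79.1,  9.3]), 13.76))
fence (array([0.606 , 0.0197, 0.018 ]), (array([604.6,  19.5]), array([78.5,  9.5]), 6.12))
fence (array([ 0.6066, -0.0899,  0.018 ]), (array([605.7, -90.2]), array([79.2, 10.5]), 13.56))
rail 3174 (array([651.2,  -5.6]), array([308. ,  42.5]), 89.96) (array([650. ,  -5.7]), array([307.9,  42.5]), 89.77) 0.018153849468620753
jig 22955 (array([609.2, -19.9]), array([339. , 125.8]), 89.78) 0.008511699075635648
sq 1148 (array([451.3,  66.4]), array([81.9, 61.9]), 10.08) [0.44792888 0.0822193  0.01729706] 0.01733089018437778
sq 567 (array([481.2,  69.6]), array([17.9, 45.9]), 9.83) [0.48118154 0.06986985 0.04666758] 0.04680345821907539
sq bright (array([ 537.2, -271.2]), array([569.4,  20.4]), 0.56)
corner1 0.86 [162. 455.] [0.6564 0.0227 0.008 ]
corner1 0.76 [240. 445.] [ 0.6519 -0.0846  0.008 ]
corner1 0.63 [ 82. 464.] [0.657  0.1231 0.008 ]
square_corner 0.8 [ 98. 329.] [0.4884 0.1035 0.003 ]
square 0.7 [126. 324.] [0.4821 0.0684 0.003 ]
square 0.25 [239. 448.] [ 0.6583 -0.0854  0.003 ]
```

View pics/w1c.png

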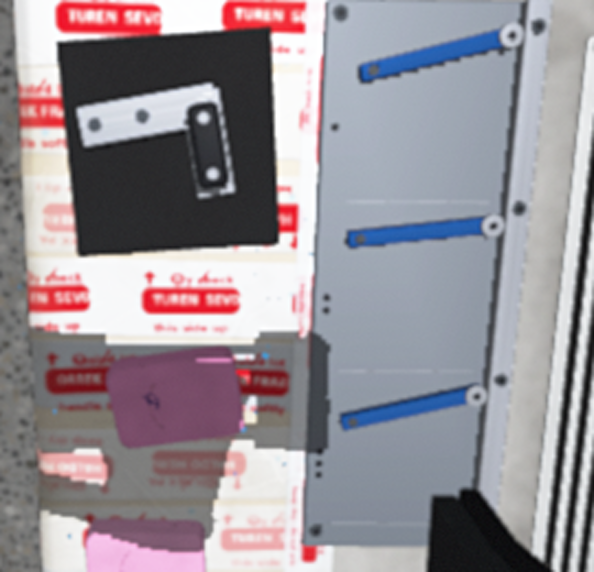

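```bash
cat >> h.py <<'E'
def jigfit(p,ylo=-.2,yhi=.16):
    C=cloud(p);z=C[...,2]
    def edge(m,sgn,lo,hi):
        P=C[m];P=P[(P[:,1]>lo)&(P[:,1]<hi)];b=((P[:,1]-lo)/.004).astype(int);E=[]
        for i in np.unique(b):
            q=P[b==i]
            if len(q)>3:E.append(q[np.argmin(sgn*q[:,0])][:2])
        E=np.array(E);
        for _ in range(5):
            k=np.polyfit(E[:,1],E[:,0],1);e=abs(E[:,0]-np.polyval(k,E[:,1]));E=E[e<max(.0015,2*np.median(e))]
        return k,len(E),e.mean()
    J=(C[...,0]>.5)&(C[...,0]<.72)
    return edge(J&(z>.0055)&(z<.012),1,ylo,yhi),edge(J&(z>.0145)&(z<.022)&(C[...,0]>.64),1,ylo,yhi),edge(J&(z>.0145)&(z<.022)&(C[...,0]>.64),-1,ylo,yhi)
E
python3 - <<'E'
from h import *
p=cam("wrist")
for k,n,e in jigfit(p):print(k,np.degrees(np.arctan(k[0])),n,e)
C=cloud(p);q=(C[...,0]>.5)&(C[...,0]<.69)&(C[...,2]>.0055)&(C[...,2]<.022)&(abs(C[...,1])<.25)
q=big(q)[0];print(cv2.boxPoints(cv2.minAreaRect((C[q][:,:2]*1000).astype(np.float32))))
E
```

```text
[0.00309137 0.54697437] 0.17712205782756105 66 0.0003344341554098311
[0.00440714 0.6574877 ] 0.25250874374911975 63 0.00018767933590695007
[0.00463517 0.6710702 ] 0.2655736951537735 78 0.0004432084608116436
[[ 545.5497  -189.5871 ]
 [ 671.2435  -190.17593]
 [ 672.83374  149.26114]
 [ 547.1399   149.84998]]
```

Request:
{"method": "send_rows", "body": {
  "moves": "45 0 0 27 0; 45 0 0 27 0; 45 0 20 14.5 0; 45 0 35 0 -4.85; 45 0 35 0 -4.85; 45 0 35 0 0; 45 0 35 0 0; 45 0 35 0 0; 45 0 35 0 0; 45 0 0 0 0"
}}

```text
time_s: 4.8
position: [0.4752, 0.07, 0.1651]
tcp_rot: [[0.985, -0.014, -0.17], [0.17, 0.001, 0.985], [-0.013, -1.0, 0.003]]
force: [-1.6, -0.0, -0.2]
opening: 0.523
```

Run:
```python
from h import *
s=read_state();print(s["position"],np.array(s["tcp_rot"]).round(4))
p=cam("wrist");C=cloud(p)
S=(abs(C[...,0]-.452)<.09)&(abs(C[...,1]-.07)<.08)
for a,b in((.011,.024),(.035,.056)):
    q=big(S&(C[...,2]>a)&(C[...,2]<b))[0];print("sq",q.sum(),rect(C[q]),C[q].mean(0),np.median(C[q][:,2]))
R=np.array(s["tcp_rot"]);print("tool delta mm",R.T@(np.r_[C[q][:,:2].mean(0),.021]-s["position"])*1000)
```

```text
[0.47519538 0.06995979 0.16510611] [[ 0.9853 -0.0136 -0.1704]
 [ 0.1704  0.001   0.9854]
 [-0.0132 -0.9999  0.0033]]
sq 2979 (array([451.4,  66.7]), array([82.2, 61.4]), 10.14) [0.44598211 0.0853825  0.01714879] 0.017231618645739466
sq 1589 (array([481.4,  70. ]), array([18. , 45.4]), 9.94) [0.48099655 0.07164148 0.04644944] 0.046881947678785896
tool delta mm [  7.90852005 144.01553406   0.18635676]
```

Request:
{"method": "send_rows", "body": {
  "moves": "45 0 35 0 0; 45 0 35 0 0; 45 0 0 0 0; 45 0 0 0 0; 45 0 0 0 0; 45 0 0 0 0"
}}

```text
time_s: 5.35
position: [0.4821, 0.0696, 0.1034]
tcp_rot: [[0.985, 0.006, -0.17], [0.17, -0.001, 0.985], [0.006, -1.0, -0.002]]
force: [0.4, 0.9, -0.1]
opening: 0.518
```

Request:
{"method": "send_rows", "body": {
  "moves": "45 0 25 0 0; 45 0 20 0 0; 45 0 15 0 0; 45 0 12 0 0; 45 0 8 0 0; 45 0 0 0 0; 45 0 0 0 0; 45 0 0 0 0"
}}

```text
time_s: 6.02
position: [0.4809, 0.0697, 0.0218]
tcp_rot: [[0.985, 0.003, -0.17], [0.17, -0.0, 0.985], [0.003, -1.0, -0.001]]
force: [0.7, -0.4, -0.4]
opening: 0.516
```

Request:
{"method": "send_rows", "body": {
  "moves": "0 0 0 0 0; 0 0 0 0 0; 0 0 0 0 0; 0 0 0 0 0; 0 0 0 0 0; 0 0 0 0 0"
}}

```text
time_s: 6.52
position: [0.4801, 0.0697, 0.0207]
tcp_rot: [[0.985, 0.001, -0.17], [0.17, -0.0, 0.985], [0.001, -1.0, -0.0]]
force: [0.6, -0.1, 1.3]
opening: 0.208
```

Request:
{"method": "send_rows", "body": {
  "moves": "0 0 -10 0 0; 0 0 -20 0 0; 0 0 -20 0 0; 0 0 0 0 5; 0 0 0 0 5; 0 0 0 0 0; 0 0 0 0 0; 0 0 0 0 0"
}}

```text
time_s: 7.18
position: [0.4795, 0.0697, 0.0706]
tcp_rot: [[1.0, -0.001, 0.002], [-0.002, 0.0, 1.0], [-0.001, -1.0, 0.0]]
force: [-0.7, -1.0, -1.9]
opening: 0.208
```

Run:
```python
from h import *
s=read_state();print(s["position"],np.array(s["tcp_rot"]).round(4),s["opening"]*87,s["force"])
p=cam("wrist");C=cloud(p);cv2.imwrite("pics/w2.png",p["image"])
for n in["square_corner"]:
    for d in mark_of(p,n)[:2]:print(n,round(d["p"],2),np.round(d["pixel"]),atz(p,*d["pixel"],s["position"][2]-.01).round(4))
```

```text
[0.47952748 0.06972688 0.07056384] [[ 1.0e+00 -6.0e-04  1.9e-03]
 [-1.9e-03  0.0e+00  1.0e+00]
 [-6.0e-04 -1.0e+00  0.0e+00]] 18.070431784654623 [-0.68088571 -0.97657561 -1.85705908]
square_corner 0.69 [224. 346.] [0.4901 0.1042 0.0606]
```

View pics/w2.png

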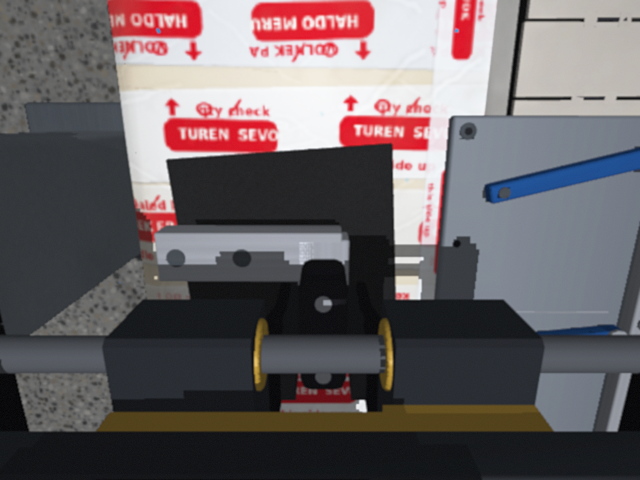

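Request:
{"method": "send_rows", "body": {
  "moves": "0 15 0 0 0.15; 0 25 0 0 0; 0 25 0 0 0; 0 25 0 0 0; 0 25 0 0 0; 0 20 0 -2 0; 0 15 0 -1 0; 0 8 0 -1 0; 0 0 0 0 0; 0 0 0 0 0; 0 0 0 0 0; 0 0 0 0 0"
}}

```text
time_s: 8.28
position: [0.6361, 0.065, 0.0702]
tcp_rot: [[1.0, -0.002, 0.006], [-0.006, 0.0, 1.0], [-0.002, -1.0, 0.0]]
force: [0.5, 0.1, -1.9]
opening: 0.204
```

Run:
```python
from h import *
s=read_state();print(s["position"],np.array(s["tcp_rot"]).round(4),s["opening"]*87,s["force"],s["moment"])
p=cam("wrist")
for f in fences(p):print(f)
for k,n,e in jigfit(p,.07,.16):print(k,n,e)
```

```text
[0.6360794  0.06498928 0.07024799] [[ 1.0e+00 -2.4e-03  6.0e-03]
 [-6.0e-03  2.0e-04  1.0e+00]
 [-2.4e-03 -1.0e+00  2.0e-04]] 17.714508503513194 [ 0.53096581  0.07489071 -1.91262303] [-0.06550093  0.02815272  0.06925912]
(array([0.6085, 0.1188, 0.018 ]), (array([607.4, 118.3]), array([79.2, 10. ]), 13.74))
[0.0070472  0.54709917] 13 0.0002118176398121849
[0.00356069 0.65812285] 12 5.340301639109035e-05
[0.00652175 0.6717428 ] 20 0.0001715969050840982
```

Request:
{"method": "send_rows", "body": {
  "moves": "0 0 15 0 0; 0 0 12 0 0; 0 0 8 0 0; 0 0 5 0 0; 0 0 2.5 0 0; 0 0 0 0 0; 0 0 0 0 0; 0 0 0 0 0"
}}

```text
time_s: 9.0
position: [0.6383, 0.0647, 0.0285]
tcp_rot: [[1.0, 0.001, 0.006], [-0.006, -0.0, 1.0], [0.001, -1.0, -0.0]]
force: [-0.0, 0.2, -1.7]
opening: 0.204
```

Request:
{"method": "send_rows", "body": {
  "moves": "0 0 2 0 0; 0 3 0 0 0; 0 2 0 0 0; 0 2 0 0 0; 0 1 0 0 0; 0 0 0 0 0; 0 0 0 0 0"
}}

```text
time_s: 9.58
position: [0.6459, 0.0647, 0.026]
tcp_rot: [[1.0, -0.0, 0.006], [-0.006, -0.0, 1.0], [-0.0, -1.0, -0.0]]
force: [0.3, -0.7, -0.6]
opening: 0.202
```

Request:
{"method": "send_rows", "body": {
  "moves": "0 1 0 0 0; 0 1 0 0 0; 0 0.5 0 0 0; 0 0 0 0 0; 0 0 0 0 0"
}}

```text
time_s: 10.0
position: [0.647, 0.0647, 0.0258]
tcp_rot: [[1.0, -0.003, 0.006], [-0.006, -0.0, 1.0], [-0.003, -1.0, -0.0]]
force: [-3.8, -0.7, -0.5]
opening: 0.205
```

Request:
{"method": "send_rows", "body": {
  "moves": "0 0.5 0 0 0; 0 0 0 4 0; 0 0 0 5 0; 0 0 0 5 0; 0 0 0 4 0; 0 0 0 3 0; 0 0 0 2 0; 0 0 0 1 0; 0 0 0 0 0; 0 0 0 0 0"
}}

```text
time_s: 10.83
position: [0.6471, 0.087, 0.0259]
tcp_rot: [[1.0, -0.004, 0.005], [-0.005, -0.003, 1.0], [-0.004, -1.0, -0.003]]
force: [-6.2, -5.2, 2.2]
opening: 0.206
```

Request:
{"method": "send_rows", "body": {
  "moves": "0 0.5 0 1 0; 0 0 0 1 0; 0 0 0 1 0; 0 0 0 1 0; 0 0 0 0 0; 0 0 0 0 0; 0 0 0 0 0"
}}

```text
time_s: 11.42
position: [0.6472, 0.0904, 0.0259]
tcp_rot: [[1.0, -0.006, 0.005], [-0.005, -0.004, 1.0], [-0.006, -1.0, -0.004]]
force: [-7.0, -5.9, 3.1]
opening: 0.202
```

Request:
{"method": "send_rows", "body": {
  "moves": "0 1 0 1 0; 0 0 0 1 0; 0 0 0 0 0; 0 0 0 0 0; 0 0 0 0 0"
}}

```text
time_s: 11.83
position: [0.6472, 0.0915, 0.0259]
tcp_rot: [[1.0, -0.008, 0.005], [-0.005, -0.005, 1.0], [-0.008, -1.0, -0.005]]
force: [-6.9, -8.5, 4.8]
opening: 0.203
```

Run:
```python
from h import *
s=read_state();print(s["position"],np.array(s["tcp_rot"]).round(4),s["force"],s["moment"])
p=cam("wrist");cv2.imwrite("pics/w3.png",p["image"])
for f in fences(p):print(f)
```

```text
[0.64719831 0.09153391 0.02593567] [[ 1.     -0.0078  0.0045]
 [-0.0046 -0.0048  1.    ]
 [-0.0078 -1.     -0.0049]] [-6.90962714 -8.4860704   4.79492286] [-1.67843662  1.55596907  0.05935288]
(array([0.6547, 0.1347, 0.018 ]), (array([654.7, 134.7]), array([0.3, 0.6]), 44.57))
(array([0.6072, 0.1298, 0.018 ]), (array([606.9, 129.7]), array([10.5, 80.8]), 89.91))
(array([0.6433, 0.0332, 0.018 ]), (array([640.6,  33.6]), array([28. ,  2.9]), 0.16))
```

View pics/w3.png

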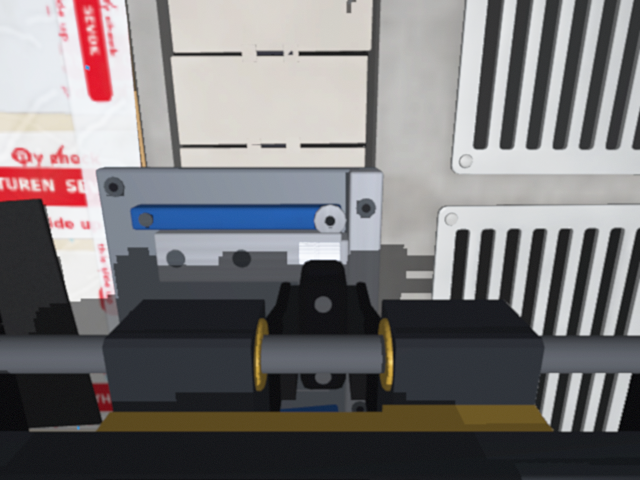

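The picture shows the fence at (232,218) lying flush along the square and parallel to it. I'll press a bit more firmly to finish.

Request:
{"method": "send_rows", "body": {
  "moves": "0 1 0 1 0; 0 1 0 1 0; 0 0 0 0 0; 0 0 0 0 0; 0 0 0 0 0"
}}

```text
time_s: 12.3
position: [0.6473, 0.0918, 0.026]
tcp_rot: [[1.0, -0.012, 0.004], [-0.004, -0.007, 1.0], [-0.012, -1.0, -0.007]]
force: [-11.5, -13.5, 7.9]
opening: 0.205
```

Run:
```python
from h import *
s=read_state();print(s["position"],np.array(s["tcp_rot"]).round(4),s["force"],s["moment"])
p=cam("wrist")
for f in fences(p):print(f)
```

```text
[0.64729102 0.09177403 0.02596883] [[ 0.9999 -0.0124  0.004 ]
 [-0.004  -0.0074  1.    ]
 [-0.0124 -0.9999 -0.0074]] [-11.48486869 -13.54121316   7.9434291 ] [-2.49268584  2.13154989  0.01804061]
(array([0.6545, 0.1349, 0.018 ]), (array([654.5, 134.9]), array([0.2, 0.9]), 63.02))
(array([0.6074, 0.13  , 0.018 ]), (array([607.1, 129.8]), array([10.5, 81.2]), 89.96))
(array([0.6433, 0.0332, 0.018 ]), (array([640.7,  33.6]), array([28.1,  2.9]), 0.41))
```

Request:
{"method": "send_rows", "body": {
  "moves": "0 -2 0 -3 0; 0 -3 0 -5 0; 0 -4 0 -7 0; 0 -4 -5 -7 0; 0 0 -12 -5 0; 0 0 -12 -5 0; 0 0 -4 -5 0; 0 0 0 0 0; 0 0 0 0 0; 0 0 0 0 0"
}}

```text
time_s: 13.18
position: [0.6393, 0.0599, 0.0592]
tcp_rot: [[1.0, 0.0, 0.006], [-0.006, 0.0, 1.0], [0.0, -1.0, 0.0]]
force: [-0.2, 0.0, -1.5]
opening: 0.2
```

Run:
```python
from h import *
s=read_state();print(s["position"],np.array(s["tcp_rot"]).round(4),s["force"],s["moment"],s["opening"]*87)
p=cam("wrist")
for f in fences(p):print(f)
```

```text
[0.63927827 0.05985778 0.05915703] [[ 1.0e+00  1.0e-04  6.4e-03]
 [-6.4e-03  2.0e-04  1.0e+00]
 [ 1.0e-04 -1.0e+00  2.0e-04]] [-0.16864002  0.01510975 -1.4957478 ] [-0.11669998  0.03798728 -0.02751488] 17.427972915511184
(array([0.6068, 0.1293, 0.018 ]), (array([605.9, 129.1]), array([ 9.3, 78.8]), 89.67))
```

Request:
{"method": "send_rows", "body": {
  "moves": "0 -2 0 -15 -0.1; 0 0 0 -23 0; 0 0 0 -23 0; 0 0 0 -20 0; 0 0 0 -12 0; 0 0 0 0 0; 0 0 0 0 0; 0 0 0 0 0; 0 0 12 0 0; 0 0 10 0 0; 0 0 6 0 0; 0 0 3 0 0; 0 0 1.3 0 0; 0 0 0 0 0; 0 0 0 0 0"
}}

```text
time_s: 14.48
position: [0.6371, -0.0332, 0.0267]
tcp_rot: [[1.0, 0.001, 0.004], [-0.004, -0.0, 1.0], [0.001, -1.0, -0.0]]
force: [0.1, -0.5, -1.5]
opening: 0.205
```

Request:
{"method": "send_rows", "body": {
  "moves": "0 3 0.5 0 0; 0 3 0 0 0; 0 2 0 0 0; 0 1 0 0 0; 0 1 0 0 0; 0 1 0 0 0; 0 1 0 0 0; 0 0 0 0 0; 0 0 0 3 0; 0 0 0 4 0; 0 0 0 4 0; 0 0 0 3 0; 0 0 0 2 0; 0 0 0 1 0; 0 0 0 0 0; 0 0 0 0 0; 0 0 0 0 0"
}}

```text
time_s: 15.9
position: [0.6466, -0.0175, 0.0259]
tcp_rot: [[1.0, -0.005, 0.003], [-0.003, -0.002, 1.0], [-0.005, -1.0, -0.002]]
force: [-5.2, -4.5, 1.1]
opening: 0.204
```

Request:
{"method": "send_rows", "body": {
  "moves": "0 1 0 1 0; 0 0 0 1 0; 0 1 0 1 0; 0 0 0 1 0; 0 0 0 1 0; 0 1 0 1 0; 0 0 0 1 0; 0 0 0 1 0; 0 0 0 0 0; 0 0 0 0 0; 0 0 0 0 0"
}}

```text
time_s: 16.82
position: [0.6468, -0.0132, 0.026]
tcp_rot: [[1.0, -0.012, 0.002], [-0.002, -0.007, 1.0], [-0.012, -1.0, -0.007]]
force: [-11.8, -14.4, 6.1]
opening: 0.203
```

Run:
```python
from h import *
s=read_state();print(s["position"],np.array(s["tcp_rot"]).round(4),s["force"],s["moment"])
p=cam("wrist")
for f in fences(p):print(f)
```

```text
[ 0.64682733 -0.01317628  0.02600889] [[ 0.9999 -0.0116  0.0019]
 [-0.002  -0.0066  1.    ]
 [-0.0116 -0.9999 -0.0066]] [-11.83150926 -14.38566242   6.06106559] [-2.68706208  2.09609252 -0.06278573]
(array([0.6543, 0.0297, 0.018 ]), (array([654.3,  29.7]), array([0., 0.]), 0.0))
(array([0.607 , 0.0249, 0.018 ]), (array([606.6,  24.8]), array([81.1, 10.5]), 0.07))
(array([ 0.6475, -0.0717,  0.018 ]), (array([645.3, -71. ]), array([17.2,  3.5]), 0.49))
```

Request:
{"method": "send_rows", "body": {
  "moves": "0 -2 0 -3 0; 0 -3 0 -5 0; 0 -4 0 -7 0; 0 -4 -5 -7 0; 0 0 -12 -5 0; 0 0 -12 -5 0; 0 0 -4 -5 0; 0 0 0 0 0; 0 0 0 0 0; 0 0 0 0 0"
}}

```text
time_s: 17.7
position: [0.6387, -0.045, 0.0593]
tcp_rot: [[1.0, -0.0, 0.005], [-0.005, 0.0, 1.0], [-0.0, -1.0, 0.0]]
force: [0.8, -0.7, -1.9]
opening: 0.203
```

Run:
```python
from h import *
s=read_state();print(s["position"],np.array(s["tcp_rot"]).round(4),s["force"],s["moment"],s["opening"]*87)
p=cam("wrist")
for f in fences(p):print(f)
```

```text
[ 0.63868533 -0.04504656  0.05931492] [[ 1.0e+00 -0.0e+00  4.6e-03]
 [-4.6e-03  2.0e-04  1.0e+00]
 [-0.0e+00 -1.0e+00  2.0e-04]] [ 0.81118942 -0.73828593 -1.89814583] [-0.07135624  0.0846689   0.00965142] 17.65253574111406
(array([0.6061, 0.0242, 0.018 ]), (array([605.5,  24.1]), array([ 9.3, 79. ]), 89.77))
(array([0.5525, 0.0061, 0.018 ]), (array([552.5,   6.1]), array([0., 0.]), 0.0))
```

Request:
{"method": "send_rows", "body": {
  "moves": "0 -2 0 -15 0; 0 0 0 -23 0; 0 0 0 -23 0; 0 0 0 -23 0; 0 0 0 -16 0; 0 0 0 0 0; 0 0 0 0 0; 0 0 0 0 0; 0 0 12 0 0; 0 0 10 0 0; 0 0 6 0 0; 0 0 3 0 0; 0 0 1.3 0 0; 0 0 0 0 0; 0 0 0 0 0"
}}

```text
time_s: 19.0
position: [0.6366, -0.1452, 0.0269]
tcp_rot: [[1.0, 0.001, 0.004], [-0.004, -0.0, 1.0], [0.001, -1.0, -0.0]]
force: [-0.0, -1.0, -2.0]
opening: 0.204
```

Request:
{"method": "send_rows", "body": {
  "moves": "0 3 0.5 0 0; 0 3 0 0 0; 0 2 0 0 0; 0 1 0 0 0; 0 1 0 0 0; 0 1 0 0 0; 0 1 0 0 0; 0 0 0 0 0; 0 0 0 4 0; 0 0 0 5 0; 0 0 0 5 0; 0 0 0 4 0; 0 0 0 3 0; 0 0 0 2 0; 0 0 0 1 0; 0 0 0 0 0; 0 0 0 0 0; 0 0 0 0 0"
}}

```text
time_s: 20.5
position: [0.6462, -0.1221, 0.0259]
tcp_rot: [[1.0, -0.005, 0.004], [-0.004, -0.001, 1.0], [-0.005, -1.0, -0.001]]
force: [-4.4, -3.2, -0.5]
opening: 0.207
```

Request:
{"method": "send_rows", "body": {
  "moves": "0 1 0 1 0; 0 0 0 1 0; 0 1 0 1 0; 0 0 0 1 0; 0 0 0 1 0; 0 1 0 1 0; 0 0 0 1 0; 0 0 0 1 0; 0 0 0 0 0; 0 0 0 0 0; 0 0 0 0 0"
}}

```text
time_s: 21.42
position: [0.6464, -0.1181, 0.026]
tcp_rot: [[1.0, -0.011, 0.002], [-0.002, -0.006, 1.0], [-0.011, -1.0, -0.006]]
force: [-11.7, -14.2, 2.2]
opening: 0.203
```

Run:
```python
from h import *
s=read_state();print(s["position"],np.array(s["tcp_rot"]).round(4),s["force"],s["moment"])
p=cam("wrist")
for f in fences(p):print(f)
```

```text
[ 0.64636673 -0.11813918  0.02601268] [[ 0.9999 -0.011   0.002 ]
 [-0.0021 -0.0059  1.    ]
 [-0.011  -0.9999 -0.0059]] [-11.7276838 -14.2120961   2.1561851] [-2.63852007  2.21816376 -0.02777792]
(array([ 0.6528, -0.0749,  0.018 ]), (array([652.8, -74.9]), array([0.4, 0. ]), -179.94))
(array([ 0.6539, -0.0753,  0.018 ]), (array([653.9, -75.3]), array([0., 0.]), 0.0))
(array([ 0.6065, -0.08  ,  0.018 ]), (array([606.4, -80.2]), array([81.6, 10.5]), 0.06))
```

Request:
{"method": "send_rows", "body": {
  "moves": "0 -2 0 -3 0; 0 -3 0 -5 0; 0 -4 0 -7 0; 0 -4 -5 -7 0; 0 0 -15 -5 0; 0 0 -20 -5 0; 0 0 -15 -5 0; 0 0 0 0 0; 0 0 0 0 0; 0 0 0 0 0"
}}

```text
time_s: 22.3
position: [0.6378, -0.1499, 0.0809]
tcp_rot: [[1.0, -0.001, 0.005], [-0.005, 0.001, 1.0], [-0.001, -1.0, 0.001]]
force: [0.5, 0.2, -1.7]
opening: 0.203
```

Run:
```python
from h import *
s=read_state();print(s["position"],np.array(s["tcp_rot"]).round(4),s["force"],s["moment"],s["opening"]*87)
p=cam("wrist")
for f in fences(p):print(f)
```

```text
[ 0.63779391 -0.14990111  0.08092801] [[ 1.0e+00 -7.0e-04  4.7e-03]
 [-4.7e-03  6.0e-04  1.0e+00]
 [-8.0e-04 -1.0e+00  6.0e-04]] [ 0.47239987  0.15315504 -1.67977284] [-0.19237545  0.101274   -0.04498968] 17.659718734823734
(array([ 0.6058, -0.0807,  0.018 ]), (array([605.1, -80.8]), array([ 9.3, 79.1]), 89.77))
```

Request:
{"method": "send_rows", "body": {
  "moves": "0 -8 0 10 0; 0 -16 0 22 0; 0 -18 0 25 0; 0 -18 0 25 0; 0 -18 0 25 0; 0 -18 0 25 0; 0 -18 0 25 0; 0 -18 0 25 0; 0 -16 0 22.6 0; 0 -10 0 15 0; 0 0 0 0 -5; 0 0 0 0 -5; 0 0 0 0 0; 0 0 20 0 0; 0 0 15 0 0; 0 0 10 0 0; 0 0 5 0 0; 0 0 0 0 0; 0 0 0 0 0; 0 0 0 0 0"
}}

```text
time_s: 24.02
position: [0.4818, 0.07, 0.0318]
tcp_rot: [[0.986, 0.001, -0.169], [0.169, -0.0, 0.986], [0.001, -1.0, -0.0]]
force: [-0.3, -0.1, -1.9]
opening: 0.2
```

Request:
{"method": "send_rows", "body": {
  "moves": "0 0 5 0 0; 0 0 3 0 0; 0 0 2 0 0; 0 0 0.8 0 0; 0 0 0 0 0; 0 0 0 0 0; 0 0 0 0 0"
}}

```text
time_s: 24.6
position: [0.4813, 0.0701, 0.0207]
tcp_rot: [[0.986, -0.0, -0.169], [0.169, -0.0, 0.986], [-0.0, -1.0, -0.0]]
force: [0.2, 1.0, -1.5]
opening: 0.209
```

Request:
{"method": "send_rows", "body": {
  "moves": "0 0 0.2 0 0; 45 0 0 0 0; 45 0 0 0 0; 45 0 0 0 0; 45 0 0 0 0; 45 0 -10 0 0; 45 0 -25 0 0; 60 0 -35 0 0; 87 0 -35 0 0; 87 0 -35 0 0; 87 0 -35 0 0; 87 0 -30 0 0; 87 0 -20 0 0; 87 0 0 0 -7.1; 87 0 0 0 -7.1; 87 0 0 0 -7.1; 87 0 0 0 -7.1; 87 0 0 0 -7.1; 87 0 0 0 -7.1; 87 0 0 0 -7.1"
}}

```text
time_s: 26.27
position: [0.4808, 0.0702, 0.2461]
tcp_rot: [[0.503, 0.0, -0.864], [0.864, 0.0, 0.503], [0.0, -1.0, -0.0]]
force: [0.5, 0.3, 0.4]
opening: 0.997
```

Request:
{"method": "send_rows", "body": {
  "moves": "87 0 0 0 -7.1; 87 0 0 0 -7.1; 87 0 0 0 -7.1; 87 0 0 0 -7.1; 87 0 0 0 -2.1; 87 -20 0 -10 0; 87 -30 0 -14 0; 87 -30 0 -14 0; 87 -30 0 -14 0; 87 -30 0 -14 0; 87 -20 0 -10 0; 87 -10 0 -4 0; 87 0 0 0 0; 87 0 0 0 0; 87 0 0 0 0"
}}

```text
time_s: 27.52
position: [0.5599, -0.0984, 0.2454]
tcp_rot: [[0.0, -0.002, -1.0], [1.0, 0.001, 0.0], [0.001, -1.0, 0.002]]
force: [-0.2, -0.0, 1.0]
opening: 0.997
```

Run:
```python
from h import *
s=read_state();print(s["position"],np.array(s["tcp_rot"]).round(3).tolist(),np.array(s["joint_positions"]).round(1))
p=cam("wrist");cv2.imwrite("pics/w4.png",p["image"]);C=cloud(p)
hsv=cv2.cvtColor(p["image"],cv2.COLOR_BGR2HSV)
m=(hsv[...,0]>140)&(hsv[...,0]<178)&(hsv[...,1]>40)&(C[...,2]>.012)&(C[...,2]<.04)&(C[...,0]<.53)
for q in big(m,4):
    if q.sum()<300: continue
    z=np.median(C[q][:,2]);t=q&(C[...,2]>z-.004);print(q.sum(),z.round(4),rect(C[t]),rect(onz(p,q&(abs(C[...,2]-z)<.003),z)),cv2.boundingRect(q.astype(np.uint8)))
```

```text
[ 0.55988055 -0.09838026  0.24541471] [[0.0, -0.002, -1.0], [1.0, 0.001, 0.0], [0.001, -1.0, 0.002]] [ -21.2   24.4   88.8    0.    67.  -111.2]
6246 0.025 (array([ 441.9, -200.8]), array([55.3, 78.8]), 89.23) (array([ 442.2, -200.3]), array([55.4, 78. ]), 89.36) (169, 18, 71, 98)
5717 0.028 (array([462.4, -84.6]), array([80.4, 53.4]), 8.67) (array([462.4, -84.7]), array([80.2, 52.8]), 8.47) (303, 40, 69, 103)
4521 0.0257 (array([ 497.2, -353.6]), array([46.7, 71.8]), 65.99) (array([ 497.3, -352.4]), array([46.3, 71.7]), 66.16) (7, 87, 71, 84)
```

View pics/w4.png

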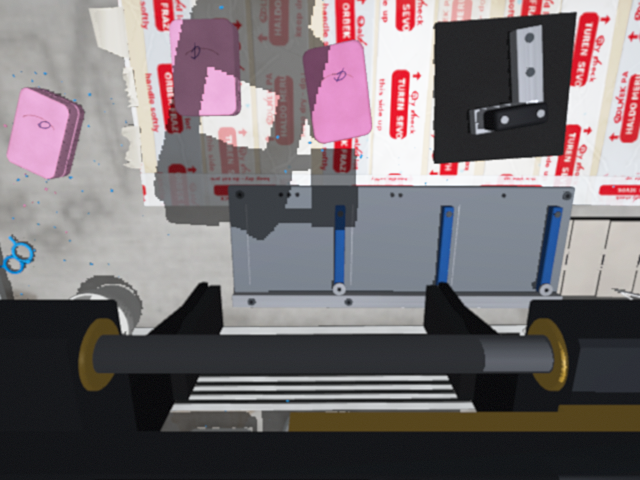

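Picture: mat with square flat on it at (505,85), moulds at (206,66), (337,90) and (45,132), and the fences standing square. First pick is mould_b, the one at (337,90).

Request:
{"method": "send_rows", "body": {
  "moves": "87 2 0 12 0; 87 2 15 20 -4.3; 87 3.3 30 20 -4.2; 87 1 30 17 0; 87 0 30 13 0; 87 0 30 8.6 0; 87 0 25 0 0; 87 0 0 0 0; 87 0 0 0 0; 87 0 0 0 0; 87 0 0 0 0"
}}

```text
time_s: 28.48
position: [0.4722, -0.099, 0.0872]
tcp_rot: [[-0.148, 0.004, -0.989], [0.989, -0.002, -0.148], [-0.002, -1.0, -0.003]]
force: [0.0, -0.2, 0.0]
opening: 0.998
```

```bash
cat >> h.py <<'E'
def moulds(p,xmax=.53):
    C=cloud(p);hsv=cv2.cvtColor(p["image"],cv2.COLOR_BGR2HSV)
    m=(hsv[...,0]>140)&(hsv[...,0]<178)&(hsv[...,1]>40)&(C[...,2]>.012)&(C[...,2]<.045)&(C[...,0]<xmax)
    for q in big(m,5):
        if q.sum()<300: continue
        z=np.median(C[q][:,2]);t=q&(C[...,2]>z-.004);print("mould",q.sum(),z.round(4),rect(C[t]),cv2.boundingRect(q.astype(np.uint8)))
def st():
    s=read_state();R=np.array(s["tcp_rot"]);print("t",s["time_s"],np.array(s["position"]).round(4),"yaw",np.degrees(np.arctan2(R[1,0],R[0,0])).round(2),"F",np.array(s["force"]).round(1),"M",np.array(s["moment"]).round(2),"open",round(s["opening"]*87,1));return s
def todo(x,y,z,yaw):
    s=read_state();R=np.array(s["tcp_rot"]);d=R.T@(np.array([x,y,z])-s["position"])*1000
    print("tool delta",d.round(1),"turn",(np.degrees(np.arctan2(R[1,0],R[0,0]))-yaw).round(2))
E
python3 -c "
from h import *
st();p=cam('wrist');moulds(p);todo(.4624,-.0846,.013,98.5)"
```

```text
t 28.4833 [ 0.4722 -0.099   0.0872] yaw 98.49 F [ 0.  -0.2  0. ] M [0.06 0.02 0.01] open 86.9
mould 14800 0.025 (array([ 442. , -200.7]), array([55.3, 78.6]), 89.09) (95, 99, 112, 150)
mould 12565 0.028 (array([462.1, -84.3]), array([80.6, 53. ]), 8.6) (303, 169, 97, 141)
tool delta [15.9 74.1  7.7] turn -0.02
```

Request:
{"method": "send_rows", "body": {
  "moves": "87 8 10 4 0; 87 7.9 20 3.8 0; 87 0 20 0 0; 87 0 14 0 0; 87 0 6 0 0; 87 0 4 0 0; 87 0 0 0 0; 87 0 0 0 0; 87 0 0 0 0"
}}

```text
time_s: 29.28
position: [0.4613, -0.0846, 0.0123]
tcp_rot: [[-0.147, 0.002, -0.989], [0.989, -0.001, -0.147], [-0.001, -1.0, -0.002]]
force: [-0.3, -0.4, 0.5]
opening: 1.001
```

Request:
{"method": "send_rows", "body": {
  "moves": "0 0 0 0 0; 0 0 0 0 0; 0 0 0 0 0; 0 0 0 0 0; 0 0 0 0 0; 0 0 -15 0 0; 0 0 -25 0 0; 0 0 -10 0 4.4; 0 0 0 0 4.3; 0 0 0 0 0; 0 0 0 0 0; 0 0 0 0 0"
}}

```text
time_s: 30.28
position: [0.4601, -0.0841, 0.061]
tcp_rot: [[0.003, -0.001, -1.0], [1.0, 0.0, 0.003], [0.0, -1.0, 0.001]]
force: [-0.3, 0.9, -2.4]
opening: 0.62
```

```bash
python3 -c "
from h import *
st();p=cam('wrist');moulds(p);todo(.612,.0955,.062,89.75);cv2.imwrite('pics/w5.png',p['image'])"
```

```text
t 30.2833 [ 0.4601 -0.0841  0.061 ] yaw 89.83 F [-0.3  0.9 -2.4] M [ 0.01  0.02 -0.01] open 53.9
mould 16281 0.025 (array([ 440.6, -200.5]), array([56.3, 75.9]), 89.82) (26, 158, 133, 149)
tool delta [ 180.1   -1.1 -151.3] turn 0.06
```

Request:
{"method": "send_rows", "body": {
  "moves": "0 8 0 -7 0; 0 16 0 -14 0; 0 20 0 -17 0; 0 22 0 -18 0; 0 22 0 -18 0; 0 22 0 -18 0; 0 22 0 -18 0; 0 20 0 -17 0; 0 16 0 -14 0; 0 10.6 0 -8.9 0; 0 0 0 0 0; 0 0 0 0 0; 0 0 15 0 0; 0 0 12 0 0; 0 0 8 0 0; 0 0 3 0 0; 0 0 0 0 0; 0 0 0 0 0; 0 0 0 0 0"
}}

```text
time_s: 31.92
position: [0.6114, 0.0932, 0.0278]
tcp_rot: [[0.005, 0.001, -1.0], [1.0, 0.0, 0.005], [0.0, -1.0, -0.001]]
force: [-5.2, 0.4, 25.7]
opening: 0.624
```

```bash
python3 -c "
from h import *
st();p=cam('wrist');moulds(p,.7);[print(f) for f in fences(p)];cv2.imwrite('pics/w5.png',p['image'])"
```

```text
t 31.9167 [0.6114 0.0932 0.0278] yaw 89.71 F [-5.2  0.4 25.7] M [0.26 0.98 0.07] open 54.3
mould 16032 0.0359 (array([597.4,  94.2]), array([54.6, 49.9]), 89.17) (257, 208, 134, 127)
mould 2660 0.0359 (array([645.8,  93.3]), array([14., 53.]), 0.67) (261, 373, 122, 25)
(array([0.5855, 0.1286, 0.018 ]), (array([586. , 128.6]), array([10.8, 41.8]), 89.99))
(array([0.6309, 0.1237, 0.018 ]), (array([630.9, 123.6]), array([1.6, 0.4]), 25.9))
(array([0.5887, 0.0259, 0.018 ]), (array([589.1,  25.8]), array([12. , 49.6]), 89.83))
```

View pics/w5.png

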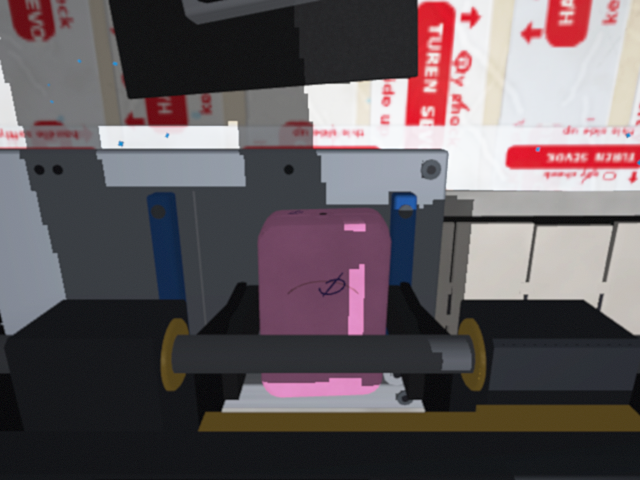

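Request:
{"method": "send_rows", "body": {
  "moves": "0 0 -2 0 0; 0 0 -2 0 0; 0 0 0 0 0; 0 0 0 0 0; 0 0 0 0 0"
}}

```text
time_s: 32.38
position: [0.6106, 0.093, 0.0279]
tcp_rot: [[0.005, -0.001, -1.0], [1.0, -0.0, 0.005], [-0.0, -1.0, 0.001]]
force: [-2.5, -0.7, 9.7]
opening: 0.621
```

Request:
{"method": "send_rows", "body": {
  "moves": "0 0 -1.6 0 0; 0 0 0 -1.5 0; 0 0 0 -1.5 0; 0 0 0 -1 0; 0 0 0 0 0; 0 0 0 0 0; 0 0 0 0 0"
}}

```text
time_s: 32.97
position: [0.615, 0.0937, 0.0287]
tcp_rot: [[0.005, -0.001, -1.0], [1.0, 0.0, 0.005], [0.0, -1.0, 0.001]]
force: [0.1, 0.8, -1.8]
opening: 0.626
```

Request:
{"method": "send_rows", "body": {
  "moves": "0 0 0 -1 0; 0 0 0 -1 0; 0 0 0 0 0; 0 0 0 0 0; 0 0 0 0 0"
}}

```text
time_s: 33.38
position: [0.6164, 0.0937, 0.0289]
tcp_rot: [[0.004, -0.002, -1.0], [1.0, 0.0, 0.004], [-0.0, -1.0, 0.002]]
force: [-1.7, 0.6, -0.7]
opening: 0.627
```

Request:
{"method": "send_rows", "body": {
  "moves": "0 0 0 -1 0; 0 1 0 0 0; 0 1 0 0 0; 0 1 0 0 0; 0 0 0 0 0; 0 0 0 0 0; 0 0 0 0 0"
}}

```text
time_s: 33.97
position: [0.6166, 0.0958, 0.0286]
tcp_rot: [[0.004, -0.004, -1.0], [1.0, -0.001, 0.004], [-0.001, -1.0, 0.004]]
force: [-4.3, -3.2, -0.9]
opening: 0.627
```

```bash
python3 -c "
from h import *
st();p=cam('wrist');moulds(p,.7);[print(f) for f in fences(p)]
v=cv2.resize(p['image'][180:420,240:460],None,fx=2.5,fy=2.5,interpolation=cv2.INTER_CUBIC);cv2.imwrite('pics/w6.png',v)"
```

```text
t 33.9667 [0.6166 0.0958 0.0286] yaw 89.76 F [-4.3 -3.2 -0.9] M [-0.61  0.88 -0.05] open 54.5
mould 16076 0.0366 (array([602.8,  96.7]), array([54.7, 50.4]), 89.4) (257, 207, 134, 128)
mould 2584 0.0362 (array([651.4,  95.8]), array([52.7, 13.6]), 88.59) (261, 373, 122, 24)
(array([0.5867, 0.1293, 0.018 ]), (array([588.9, 128.7]), array([10.7, 47. ]), 89.81))
(array([0.6361, 0.1263, 0.018 ]), (array([635.8, 126.4]), array([2.6, 0.5]), 2.24))
(array([0.5917, 0.0259, 0.018 ]), (array([591.8,  25.8]), array([53.5, 12.3]), 0.08))
```

View pics/w6.png

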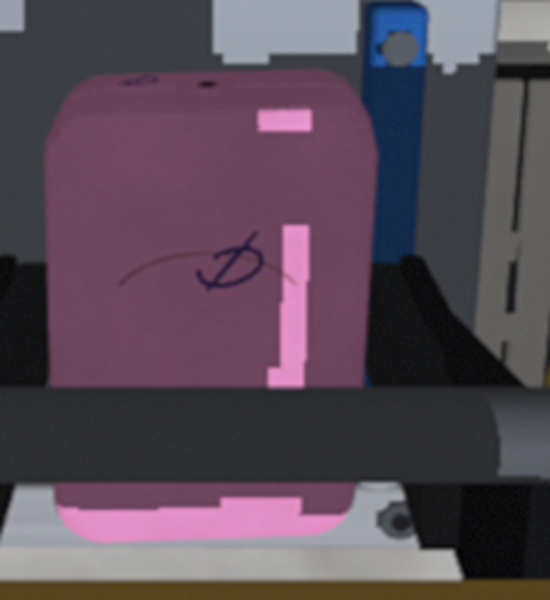

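Request:
{"method": "send_rows", "body": {
  "moves": "0 0.7 0 0 0; 0 0.5 0 0 0; 0 0 0.7 0 0; 0 0 0 0 0; 0 0 0 0 0; 0 0 0 0 0"
}}

```text
time_s: 34.52
position: [0.6164, 0.0959, 0.0281]
tcp_rot: [[0.004, -0.004, -1.0], [1.0, -0.003, 0.004], [-0.003, -1.0, 0.004]]
force: [-6.4, -6.7, 0.9]
opening: 0.626
```

Request:
{"method": "send_rows", "body": {
  "moves": "0 -0.8 0 0.8 0; 0 0 0 0 0; 65 0 0 0 0; 75 0 0 0 0; 75 0 0 0 0; 75 0 -10 0 0; 75 0 -25 0 0; 75 0 -35 0 0; 75 0 -35 0 0; 75 0 -35 0 0; 75 0 -35 0 0; 75 0 0 0 0; 75 0 0 0 0; 75 0 0 0 0"
}}

```text
time_s: 35.68
position: [0.6173, 0.0973, 0.2038]
tcp_rot: [[0.004, 0.001, -1.0], [1.0, 0.0, 0.004], [0.0, -1.0, -0.001]]
force: [-0.6, 0.2, -0.4]
opening: 0.862
```

```bash
python3 -c "
from h import *
st();p=cam('wrist');moulds(p,.7);[print(f) for f in fences(p)]"
```

```text
t 35.6833 [0.6173 0.0973 0.2038] yaw 89.75 F [-0.6  0.2 -0.4] M [0.02 0.   0.02] open 75.0
mould 6173 0.0359 (array([617.5,  96.6]), array([52.7, 79.9]), 88.6) (288, 163, 67, 99)
(array([0.6043, 0.1292, 0.018 ]), (array([605.2, 129.4]), array([78.5, 10. ]), 0.34))
(array([0.6048, 0.025 , 0.018 ]), (array([605.8,  25. ]), array([10.7, 80.3]), 89.83))
(array([ 0.6048, -0.0788,  0.018 ]), (array([608.2, -78.9]), array([12.2, 85.9]), 89.8))
```

Request:
{"method": "send_rows", "body": {
  "moves": "75 15 0 -15 0; 75 15 0 -15 0; 75 0 0 0 0; 75 0 0 0 0; 75 0 0 0 0"
}}

```text
time_s: 36.15
position: [0.6462, 0.1267, 0.2014]
tcp_rot: [[0.004, -0.004, -1.0], [1.0, -0.0, 0.004], [-0.001, -1.0, 0.004]]
force: [0.1, -0.5, -0.2]
opening: 0.864
```

```bash
python3 -c "
from h import *
st();p=cam('wrist');moulds(p,.7);[print(f) for f in fences(p)]
v=cv2.resize(p['image'][120:340,190:390],None,fx=2.7,fy=2.7,interpolation=cv2.INTER_CUBIC);cv2.imwrite('pics/w7.png',v)"
```

```text
t 36.15 [0.6462 0.1267 0.2014] yaw 89.76 F [ 0.1 -0.5 -0.2] M [ 0.04  0.07 -0.  ] open 75.2
mould 6621 0.0359 (array([617.7,  96.3]), array([53.3, 79.9]), 89.07) (250, 129, 69, 102)
(array([0.6056, 0.1294, 0.018 ]), (array([605.9, 129.1]), array([ 9.4, 77.9]), 89.8))
(array([0.606 , 0.0254, 0.018 ]), (array([607.3,  25.4]), array([11.2, 81.4]), 89.79))
(array([ 0.6052, -0.0784,  0.018 ]), (array([609.2, -78.5]), array([12.9, 87.5]), 89.8))
```

View pics/w7.png

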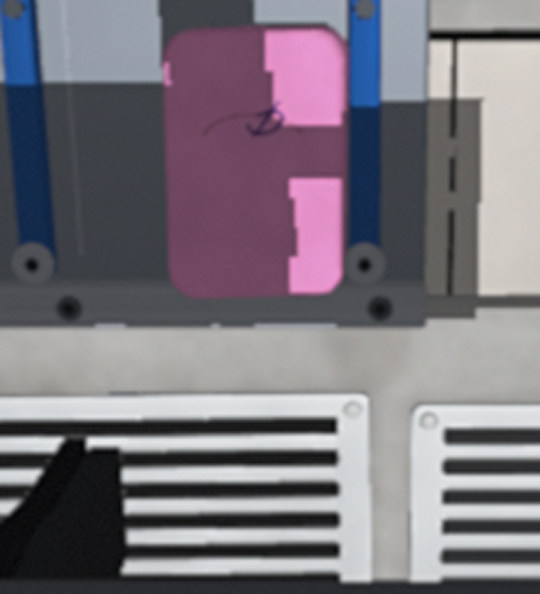

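Request:
{"method": "send_rows", "body": {
  "moves": "87 -15 0 10 0; 87 -25 0 16 0; 87 -30 0 19 0; 87 -30 0 19 0; 87 -30 0 19 0; 87 -30 0 19 0; 87 -30 0 19 0; 87 -30 0 19 0; 87 -30 0 19 0; 87 -30 0 19 0; 87 -25 0 15 0; 87 -15 0 9 0; 87 -7 0 2 0.6; 87 0 0 0 0; 87 0 0 0 0; 87 0 0 0 0"
}}

```text
time_s: 37.53
position: [0.4423, -0.1982, 0.2033]
tcp_rot: [[0.014, -0.0, -1.0], [1.0, 0.001, 0.014], [0.001, -1.0, 0.0]]
force: [0.6, 0.3, -0.3]
opening: 1.003
```

```bash
python3 -c "
from h import *
st();p=cam('wrist');moulds(p,.7);todo(.442,-.2007,.0125,89.1)"
```

```text
t 37.5333 [ 0.4423 -0.1982  0.2033] yaw 89.18 F [ 0.6  0.3 -0.3] M [ 0.08 -0.    0.04] open 87.3
mould 5780 0.025 (array([ 441.9, -201.1]), array([55.6, 78.7]), 89.95) (286, 162, 66, 94)
mould 4259 0.0256 (array([ 497. , -353.9]), array([45.1, 74. ]), 67.38) (114, 228, 71, 88)
tool delta [ -2.7 190.8   0.4] turn 0.12
```

Request:
{"method": "send_rows", "body": {
  "moves": "87 -2.6 20 0 0; 87 0 35 0 0; 87 0 35 0 0; 87 0 35 0 0; 87 0 30 0 0; 87 0 18 0 0; 87 0 10 0 0; 87 0 6 0 0; 87 0 2 0 0; 87 0 0 0 0; 87 0 0 0 0; 87 0 0 0 0"
}}

```text
time_s: 38.58
position: [0.4428, -0.2022, 0.0135]
tcp_rot: [[0.015, 0.002, -1.0], [1.0, -0.002, 0.015], [-0.001, -1.0, -0.002]]
force: [-0.1, -0.8, 0.1]
opening: 0.999
```

Request:
{"method": "send_rows", "body": {
  "moves": "0 0 0 0 0; 0 0 0 0 0; 0 0 0 0 0; 0 0 0 0 0; 0 0 0 0 0; 0 0 -5 0 0; 0 0 -15 0 0; 0 0 -20 0 0; 0 0 -10 0 0; 0 0 0 0 0; 0 0 0 0 0; 0 0 0 0 0"
}}

```text
time_s: 39.58
position: [0.4417, -0.2015, 0.0619]
tcp_rot: [[0.015, -0.001, -1.0], [1.0, 0.001, 0.015], [0.0, -1.0, 0.001]]
force: [-0.4, -1.5, -1.7]
opening: 0.647
```

```bash
python3 -c "
from h import *
s=st();p=cam('wrist');C=cloud(p);hsv=cv2.cvtColor(p['image'],cv2.COLOR_BGR2HSV)
m=(hsv[...,0]>140)&(hsv[...,0]<178)&(hsv[...,1]>40)&(C[...,2]>.05)
q=big(m)[0];print(q.sum(),np.percentile(C[q][:,2],[5,50,95]),rect(C[q]));todo(.612,-.0105,.062,89.75)
moulds(p)"
```

```text
t 39.5833 [ 0.4417 -0.2015  0.0619] yaw 89.13 F [-0.4 -1.5 -1.7] M [ 0.05 -0.   -0.01] open 56.3
16659 [0.06281534 0.07147359 0.07261242] (array([ 408.4, -200.5]), array([87.6, 58. ]), 0.01)
tool delta [ 193.5   -0.3 -167.5] turn -0.61
mould 611 0.0243 (array([ 462.5, -359.4]), array([ 7.8, 20.9]), 32.75) (16, 293, 43, 36)
```

Request:
{"method": "send_rows", "body": {
  "moves": "0 8 0 -7 0; 0 14 0 -12 0; 0 18 0 -16 0; 0 20 0 -18 0; 0 21 0 -18 0; 0 21 0 -18 0; 0 21 0 -18 0; 0 20 0 -18 0; 0 18 0 -16 0; 0 14 0 -12 0; 0 10 0 -8 0; 0 6.5 0 -5.5 -0.6; 0 0 0 0 0; 0 0 8 0 0; 0 0 8 0 0; 0 0 8 0 0; 0 0 6 0 0; 0 0 3 0 0; 0 0 0 0 0; 0 0 0 0 0"
}}

```text
time_s: 41.3
position: [0.6112, -0.0131, 0.029]
tcp_rot: [[0.005, -0.001, -1.0], [1.0, 0.0, 0.005], [0.0, -1.0, 0.001]]
force: [0.2, -0.2, -0.7]
opening: 0.641
```

```bash
python3 -c "
from h import *
st();p=cam('wrist');moulds(p,.7);[print(f) for f in fences(p)]"
```

```text
t 41.3 [ 0.6112 -0.0131  0.029 ] yaw 89.7 F [ 0.2 -0.2 -0.7] M [ 0.02  0.05 -0.  ] open 55.8
mould 16637 0.0385 (array([596.6, -12.3]), array([49.5, 56.3]), 0.04) (253, 209, 141, 126)
mould 11803 0.0356 (array([600.5,  95.8]), array([45.9, 53. ]), 0.27) (495, 217, 145, 118)
mould 2571 0.0385 (array([644.4, -12.7]), array([12.9, 54.9]), 0.08) (259, 373, 127, 23)
(array([0.5725, 0.1213, 0.018 ]), (array([572.9, 120.7]), array([16. ,  5.9]), 11.96))
(array([0.5852, 0.0236, 0.018 ]), (array([585.8,  23.5]), array([11., 43.]), 89.29))
(array([ 0.5914, -0.0788,  0.018 ]), (array([597.8, -79.2]), array([12. , 67.8]), 89.82))
```

Request:
{"method": "send_rows", "body": {
  "moves": "0 0 3 -2 0; 0 0 1.5 -2 0; 0 0 0 -1 0; 0 0 0 -1 0; 0 0 0 -1 0; 0 0 0 -1 0; 0 0 0 0 0; 0 0 0 0 0; 0 0 0 0 0"
}}

```text
time_s: 42.1
position: [0.6178, -0.0126, 0.0246]
tcp_rot: [[0.005, -0.003, -1.0], [1.0, 0.0, 0.005], [0.0, -1.0, 0.003]]
force: [-5.5, -0.6, 1.2]
opening: 0.648
```

Request:
{"method": "send_rows", "body": {
  "moves": "0 0 0 0.5 0; 0 1.5 0 0 0; 0 1 0 0 0; 0 1 0 0 0; 0 0 0 0 0; 0 0 0 0 0; 0 0 0 0 0"
}}

```text
time_s: 42.68
position: [0.6179, -0.0101, 0.0244]
tcp_rot: [[0.005, -0.002, -1.0], [1.0, -0.001, 0.005], [-0.001, -1.0, 0.002]]
force: [-4.6, -3.5, -0.6]
opening: 0.644
```

```bash
python3 -c "
from h import *
st();p=cam('wrist');moulds(p,.7);[print(f) for f in fences(p)]"
```

```text
t 42.6833 [ 0.6179 -0.0101  0.0244] yaw 89.73 F [-4.6 -3.5 -0.6] M [-0.57  0.92 -0.17] open 56.0
mould 16641 0.0339 (array([603.4,  -9.1]), array([56.3, 49.9]), 89.29) (253, 209, 141, 126)
mould 13673 0.0356 (array([602.3,  94.6]), array([49.1, 51.3]), 0.91) (493, 205, 147, 130)
mould 2514 0.0336 (array([651. ,  -9.4]), array([12.7, 54.7]), 0.55) (259, 373, 127, 22)
(array([0.5726, 0.1203, 0.018 ]), (array([572.4, 119.7]), array([14.4,  4.1]), 11.91))
(array([0.5863, 0.0241, 0.018 ]), (array([588.4,  23.6]), array([10.8, 47.1]), 89.86))
(array([ 0.591, -0.079,  0.018]), (array([591.1, -79.1]), array([12.3, 53.4]), 89.92))
```

Request:
{"method": "send_rows", "body": {
  "moves": "0 0.7 0 0 0; 0 0.6 0 0 0; 0 0 0 0 0; 0 0 0 0 0; 0 0 0 0 0"
}}

```text
time_s: 43.15
position: [0.6179, -0.0099, 0.0245]
tcp_rot: [[0.004, -0.002, -1.0], [1.0, -0.002, 0.004], [-0.002, -1.0, 0.002]]
force: [-5.2, -6.9, -0.8]
opening: 0.642
```

Request:
{"method": "send_rows", "body": {
  "moves": "0 -0.7 0.5 0.8 0; 0 0 0 0 0; 0 0 0 0 0; 65 0 0 0 0; 75 0 0 0 0; 75 0 0 0 0; 75 0 -10 0 0; 75 0 -25 0 0; 75 0 -35 0 0; 75 0 -35 0 0; 75 0 -35 0 0; 75 0 -35 0 0; 75 15 0 -12 0; 75 15 0 -12 0; 75 0 0 0 0; 75 0 0 0 0; 75 0 0 0 0"
}}

```text
time_s: 44.57
position: [0.6418, 0.0212, 0.1994]
tcp_rot: [[0.004, -0.0, -1.0], [1.0, -0.0, 0.004], [-0.0, -1.0, 0.0]]
force: [-0.4, 0.4, 0.1]
opening: 0.862
```

```bash
python3 -c "
from h import *
st();p=cam('wrist');moulds(p,.7);[print(f) for f in fences(p)];cv2.imwrite('pics/w8.png',p['image'])"
```

```text
t 44.5667 [0.6418 0.0212 0.1994] yaw 89.78 F [-0.4  0.4  0.1] M [0.   0.03 0.03] open 75.0
mould 6945 0.0359 (array([617.7,  96.1]), array([53.6, 80.7]), 88.99) (377, 134, 77, 101)
mould 6651 0.033 (array([618.2,  -9.4]), array([55.3, 78.9]), 89.33) (249, 135, 71, 99)
(array([0.6001, 0.1299, 0.018 ]), (array([605.6, 127.8]), array([11.1, 77.8]), 89.73))
(array([0.6051, 0.024 , 0.018 ]), (array([605.3,  24.3]), array([ 9.1, 77.8]), 89.7))
(array([ 0.6049, -0.0796,  0.018 ]), (array([606.3, -79.6]), array([11.3, 82.1]), 89.86))
```

View pics/w8.png

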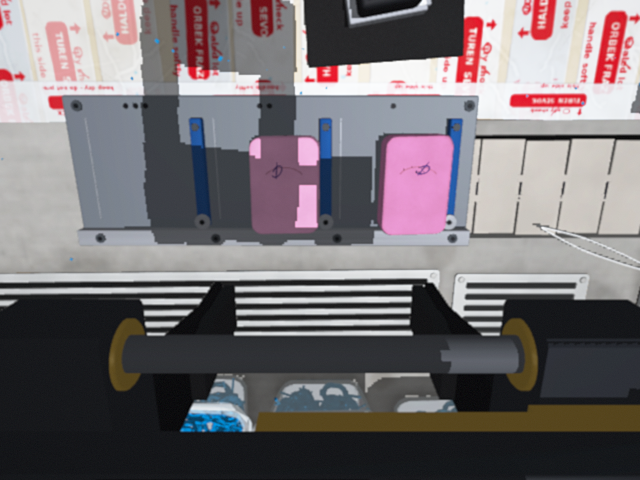

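Request:
{"method": "send_rows", "body": {
  "moves": "87 -16 0 6 0; 87 -28 0 11 0; 87 -34 0 13 0; 87 -36 0 14 0; 87 -36 0 14 0; 87 -36 0 14 0; 87 -36 0 14 0; 87 -36 0 14 0; 87 -36 0 14 0; 87 -34 0 13 0; 87 -26 0 10 0; 87 -14 0 6 0; 87 -7 0 2 0; 87 0 0 0 5.8; 87 0 0 0 5.8; 87 0 0 0 5.8; 87 0 0 0 5.7; 87 0 0 0 0; 87 0 0 0 0; 87 0 0 0 0"
}}

```text
time_s: 46.28
position: [0.4958, -0.3522, 0.1993]
tcp_rot: [[0.394, -0.0, -0.919], [0.919, 0.001, 0.394], [0.0, -1.0, 0.0]]
force: [-0.1, -0.4, -0.7]
opening: 1.003
```

```bash
python3 -c "
from h import *
t=cam('top');Ct=cloud(t);q=(Ct[...,2]>.03)&(Ct[...,2]<.06)&(Ct[...,0]>.53)&(Ct[...,0]<.72)&(Ct[...,1]<-.23)&(Ct[...,1]>-.42);print('pot',q.sum(),rect(Ct[q]))
st();p=cam('wrist');moulds(p,.6)
C=cloud(p);hsv=cv2.cvtColor(p['image'],cv2.COLOR_BGR2HSV)
m=(hsv[...,0]>140)&(hsv[...,0]<178)&(hsv[...,1]>40)&(C[...,2]>.004)&(C[...,2]<.045)&(C[...,0]<.6)
q=big(m)[0];print(np.percentile(C[q][:,2],[2,20,50,80,98]));q&=C[...,2]>.018
print(rect(C[q]));c,_,a=rect(C[q]);todo(c[0]/1000,c[1]/1000,.0125,66.7)"
```

```text
pot 129 (array([ 679.1, -322.5]), array([70. , 69.2]), 69.86)
t 46.3333 [ 0.4958 -0.3525  0.1993] yaw 66.78 F [ 0.4  0.3 -0.4] M [-0.01  0.03  0.04] open 86.7
mould 4551 0.0258 (array([ 497.2, -354.4]), array([45.6, 72.9]), 65.91) (293, 169, 55, 89)
[0.01745947 0.02494956 0.02580897 0.02651322 0.02743449]
(array([ 497.2, -354.4]), array([45.6, 73.1]), 66.03)
tool delta [ -1.1 186.9  -2. ] turn 0.05
```

Request:
{"method": "send_rows", "body": {
  "moves": "87 -1 20 -1.5 0.7; 87 0 35 0 0; 87 0 35 0 0; 87 0 35 0 0; 87 0 30 0 0; 87 0 16 0 0; 87 0 9 0 0; 87 0 5 0 0; 87 0 1.5 0 0; 87 0 0 0 0; 87 0 0 0 0; 87 0 0 0 0"
}}

```text
time_s: 47.38
position: [0.4973, -0.3554, 0.0143]
tcp_rot: [[0.408, 0.002, -0.913], [0.913, -0.002, 0.408], [-0.001, -1.0, -0.003]]
force: [1.1, 0.2, 0.5]
opening: 0.998
```

Request:
{"method": "send_rows", "body": {
  "moves": "0 0 0 0 0; 0 0 0 0 0; 0 0 0 0 0; 0 0 0 0 0; 0 0 0 0 0; 0 0 0 0 0; 0 0 -5 0 0; 0 0 -15 0 0; 0 0 -20 0 0; 0 0 -10 0 0; 0 0 0 0 0; 0 0 0 0 0; 0 0 0 0 0"
}}

```text
time_s: 48.47
position: [0.4961, -0.3542, 0.0622]
tcp_rot: [[0.408, -0.001, -0.913], [0.913, 0.001, 0.408], [0.0, -1.0, 0.001]]
force: [0.2, 0.0, -2.0]
opening: 0.549
```

```bash
python3 -c "
from h import *
s=st();p=cam('wrist');C=cloud(p);hsv=cv2.cvtColor(p['image'],cv2.COLOR_BGR2HSV)
m=(hsv[...,0]>140)&(hsv[...,0]<178)&(hsv[...,1]>40)&(C[...,2]>.05)
q=big(m)[0];print(q.sum(),np.percentile(C[q][:,2],[5,50,95]),rect(C[q]));todo(.612,-.113,.062,89.75)"
```

```text
t 48.4667 [ 0.4961 -0.3542  0.0622] yaw 65.93 F [ 0.2  0.  -2. ] M [ 0.04  0.01 -0.01] open 47.7
12637 [0.06101353 0.07051273 0.07174117] (array([ 466.1, -339.4]), array([47.8, 88. ]), 65.47)
tool delta [ 2.675e+02  1.000e-01 -7.700e+00] turn -23.81
```

Request:
{"method": "send_rows", "body": {
  "moves": "0 0 0 0 -5.95; 0 0 0 0 -5.95; 0 0 0 0 -5.95; 0 0 0 0 -5.95; 0 10 0 -5 0; 0 18 0 -9 0; 0 23 0 -11 0; 0 25 0 -12 0; 0 26 0 -12.5 0; 0 26 0 -12.5 0; 0 26 0 -12.5 0; 0 26 0 -12.5 0; 0 23 0 -11 0; 0 18 0 -9 0; 0 12 0 -6 0; 0 7.3 0 -3 0; 0 0 0 0 0; 0 0 0 0 0; 0 0 0 0 0"
}}

```text
time_s: 50.1
position: [0.6132, -0.1159, 0.0627]
tcp_rot: [[0.006, -0.001, -1.0], [1.0, -0.0, 0.006], [-0.0, -1.0, 0.001]]
force: [0.4, -0.1, -1.4]
opening: 0.545
```

Request:
{"method": "send_rows", "body": {
  "moves": "0 0 8 0 0; 0 0 8 0 0; 0 0 8 0 0; 0 0 6 0 0; 0 0 3 0 0; 0 0 0 0 0; 0 0 0 0 0; 0 0 0 0 0"
}}

```text
time_s: 50.77
position: [0.6139, -0.115, 0.03]
tcp_rot: [[0.005, 0.0, -1.0], [1.0, -0.0, 0.005], [-0.0, -1.0, -0.0]]
force: [-0.5, -0.1, 0.3]
opening: 0.546
```

```bash
python3 -c "
from h import *
st();p=cam('wrist');moulds(p,.7);[print(f) for f in fences(p)]"
```

```text
t 50.7667 [ 0.6139 -0.115   0.03  ] yaw 89.74 F [-0.5 -0.1  0.3] M [0.03 0.   0.01] open 47.5
mould 13532 0.0328 (array([603.4,  -9.5]), array([49.6, 55.8]), 0.09) (485, 214, 155, 121)
mould 12783 0.0382 (array([ 602.1, -113.8]), array([47. , 46.2]), 89.56) (265, 217, 116, 118)
mould 1548 0.0383 (array([ 646.3, -113.5]), array([44.9, 11. ]), 87.02) (273, 373, 104, 18)
(array([0.5733, 0.0181, 0.018 ]), (array([574.2,  17.4]), array([20.1,  9.3]), 12.04))
(array([ 0.5871, -0.0816,  0.018 ]), (array([588.5, -81.5]), array([10.6, 48.6]), 89.71))
```

Request:
{"method": "send_rows", "body": {
  "moves": "0 0 1.5 -1 0; 0 0 1 -1 0; 0 0 0 -1 0; 0 0 0 -1 0; 0 0 0 0 0; 0 0 0 0 0; 0 0 0 0 0"
}}

```text
time_s: 51.4
position: [0.6179, -0.1149, 0.0275]
tcp_rot: [[0.005, 0.001, -1.0], [1.0, -0.0, 0.005], [-0.0, -1.0, -0.001]]
force: [-0.6, -0.3, 1.7]
opening: 0.546
```

Request:
{"method": "send_rows", "body": {
  "moves": "0 0 0 -1 0; 0 0 0 -1 0; 0 0 0 -0.7 0; 0 0 0 0 0; 0 0 0 0 0; 0 0 0 0 0"
}}

```text
time_s: 51.9
position: [0.6189, -0.1149, 0.0275]
tcp_rot: [[0.004, -0.003, -1.0], [1.0, 0.0, 0.004], [0.0, -1.0, 0.003]]
force: [-4.4, -2.0, 6.3]
opening: 0.547
```

Request:
{"method": "send_rows", "body": {
  "moves": "0 0 -0.6 0.5 0; 0 1.5 0 0 0; 0 1 0 0 0; 0 0.8 0 0 0; 0 0 0 0 0; 0 0 0 0 0; 0 0 0 0 0"
}}

```text
time_s: 52.48
position: [0.6189, -0.1122, 0.0276]
tcp_rot: [[0.004, -0.002, -1.0], [1.0, -0.001, 0.004], [-0.001, -1.0, 0.002]]
force: [-4.8, -2.8, 0.8]
opening: 0.544
```

Request:
{"method": "send_rows", "body": {
  "moves": "0 0.7 0 0 0; 0 0.7 0 0 0; 0 0 0 0 0; 0 0 0 0 0; 0 0 0 0 0"
}}

```text
time_s: 52.9
position: [0.619, -0.1109, 0.0276]
tcp_rot: [[0.004, -0.002, -1.0], [1.0, -0.001, 0.004], [-0.001, -1.0, 0.002]]
force: [-4.1, -2.9, 1.0]
opening: 0.547
```

```bash
python3 -c "
from h import *
st();p=cam('wrist');moulds(p,.7);[print(f) for f in fences(p)]"
```

```text
t 52.9 [ 0.619  -0.1109  0.0276] yaw 89.75 F [-4.1 -2.9  1. ] M [-0.53  0.73 -0.08] open 47.6
mould 15175 0.0329 (array([604.9,  -9.6]), array([55.7, 53.1]), 89.08) (478, 204, 162, 131)
mould 12786 0.0359 (array([ 606.9, -109.7]), array([47.2, 45.7]), 89.21) (265, 217, 115, 118)
mould 1539 0.0359 (array([ 651.6, -109.5]), array([44.5, 10.8]), 88.54) (273, 373, 103, 18)
(array([0.5734, 0.0188, 0.018 ]), (array([574.9,  18.3]), array([21.3, 10.4]), 11.95))
(array([ 0.6139, -0.0789,  0.018 ]), (array([613.9, -78.9]), array([0., 0.]), 0.0))
(array([ 0.5881, -0.0812,  0.018 ]), (array([589.3, -81.4]), array([10.4, 50.1]), 89.84))
```

Request:
{"method": "send_rows", "body": {
  "moves": "0 0.7 0 0 0; 0 0 0 0 0; 0 0 0 0 0; 0 0 0 0 0"
}}

```text
time_s: 53.28
position: [0.619, -0.1106, 0.0276]
tcp_rot: [[0.004, -0.002, -1.0], [1.0, -0.001, 0.004], [-0.001, -1.0, 0.002]]
force: [-4.5, -3.5, 1.6]
opening: 0.548
```

Request:
{"method": "send_rows", "body": {
  "moves": "0 -0.4 0.3 0.8 0; 0 0 0 0 0; 0 0 0 0 0; 55 0 0 0 0; 67 0 0 0 0; 67 0 0 0 0; 67 0 -10 0 0; 67 0 -25 0 0; 67 0 -35 0 0; 67 0 -35 0 0; 67 0 -35 0 0; 67 0 -35 0 0; 67 20 0 -15 0; 67 25 0 -15 0; 67 20 0 0 0; 67 0 0 0 0; 67 0 0 0 0; 67 0 0 0 0"
}}

```text
time_s: 54.78
position: [0.6494, -0.0452, 0.203]
tcp_rot: [[0.004, 0.0, -1.0], [1.0, -0.001, 0.004], [-0.001, -1.0, -0.0]]
force: [-1.0, -0.2, -0.4]
opening: 0.77
```

```bash
python3 -c "
from h import *
st();p=cam('wrist');moulds(p,.7);[print(f) for f in fences(p)];cv2.imwrite('pics/w9.png',p['image'])
t=cam('top');C=cloud(t)
q=(C[...,2]>.036)&(C[...,2]<.065)&(C[...,1]>.28)&(C[...,1]<.47)&(C[...,0]>.42)&(C[...,0]<.6);q=big(q)[0];print('box',rect(C[q]),np.median(C[q][:,2]))
q=(C[...,2]>.075)&(C[...,2]<.12)&(C[...,1]>.28)&(C[...,1]<.47)&(C[...,0]>.42)&(C[...,0]<.6);print('stylus',rect(C[q]))"
```

```text
t 54.7833 [ 0.6494 -0.0452  0.203 ] yaw 89.77 F [-1.  -0.2 -0.4] M [ 0.04  0.   -0.01] open 67.0
mould 7424 0.0358 (array([617.8,  95.6]), array([53.6, 79.8]), 89.09) (453, 123, 85, 102)
mould 6623 0.033 (array([618.1,  -9.4]), array([55.3, 77.7]), 89.38) (331, 125, 72, 99)
mould 5323 0.0358 (array([ 620.4, -109.8]), array([72.7, 46.1]), 0.49) (210, 133, 65, 92)
(array([0.5897, 0.1295, 0.018 ]), (array([604.9, 127.2]), array([12.6, 77.5]), 89.95))
(array([0.6022, 0.0245, 0.018 ]), (array([605. ,  23.4]), array([10.4, 78.3]), 89.85))
(array([ 0.604 , -0.0803,  0.018 ]), (array([605.1, -80.5]), array([10.1, 79.2]), 89.78))
box (array([528. , 370.7]), array([157.3,  95.3]), 80.77) 0.04520752947467788
stylus (array([521.2, 317.5]), array([11.3, 15.2]), 0.27)
```

View pics/w9.png

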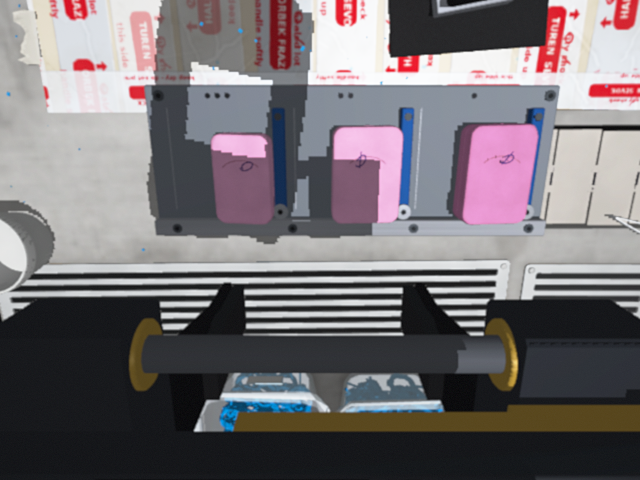

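```bash
python3 -c "
from h import *
for n in('top','scene'):
    t=cam(n);C=cloud(t)
    for lo in(.1,.45,.55,.6,.65,.7):
        q=(C[...,2]>.11)&(C[...,2]<.6)&(C[...,1]>.15)&(C[...,1]<.6)&(C[...,0]>lo)&(C[...,0]<lo+.05);P=C[q];print(n,lo,q.sum(),P.min(0).round(2) if len(P) else '',P.max(0).round(2) if len(P) else '')"
```

```text
top 0.1 656 [0.1  0.15 0.28] [0.15 0.24 0.56]
top 0.45 0  
top 0.55 0  
top 0.6 0  
top 0.65 147 [0.67 0.5  0.11] [0.7  0.6  0.13]
top 0.7 1329 [0.7  0.19 0.11] [0.75 0.6  0.23]
scene 0.1 1055 [0.1  0.15 0.26] [0.15 0.21 0.56]
scene 0.45 0  
scene 0.55 0  
scene 0.6 0  
scene 0.65 91 [0.66 0.5  0.11] [0.7  0.6  0.13]
scene 0.7 1162 [0.7  0.18 0.11] [0.75 0.59 0.23]
```

Request:
{"method": "send_rows", "body": {
  "moves": "67 10 0 12 0; 67 20 0 12 0; 67 30 0 12 0; 67 34 0 10 0; 67 36 0 8 0; 67 36 0 6 0; 67 36 0 4 0; 67 36 0 3 0; 67 36 0 2 0; 67 36 0 0 0; 67 34 0 0 0; 67 28 0 0 0; 67 18 0 0 0; 67 10 0 0 4.5; 67 0 0 0 4.5; 67 0 0 0 0; 67 0 0 0 0; 67 0 0 0 0"
}}

```text
time_s: 56.48
position: [0.5825, 0.3544, 0.2026]
tcp_rot: [[0.16, -0.0, -0.987], [0.987, -0.0, 0.16], [-0.0, -1.0, 0.0]]
force: [0.3, -0.6, -0.9]
opening: 0.769
```

```bash
python3 -c "
from h import *
st();p=cam('wrist');cv2.imwrite('pics/w10.png',p['image']);C=cloud(p)
B=(C[...,1]>.28)&(C[...,1]<.47)&(C[...,0]>.42)&(C[...,0]<.61)
q=big(B&(C[...,2]>.036)&(C[...,2]<.05))[0];print('box',rect(C[q]),np.median(C[q][:,2]))
q=B&(C[...,2]>.075)&(C[...,2]<.12);q=big(q)[0];print('stylus',rect(C[q]),C[q][:,2].max(),cv2.boundingRect(q.astype(np.uint8)))
q=q&(C[...,2]>.096);print('stylus top',q.sum(),rect(C[q]))
hsv=cv2.cvtColor(p['image'],cv2.COLOR_BGR2HSV)
g=B&(hsv[...,0]>45)&(hsv[...,0]<85)&(hsv[...,1]>80)&(C[...,2]>.045)
for q in big(g,4): print('green',q.sum(),rect(C[q]),C[q].mean(0).round(4),cv2.boundingRect(q.astype(np.uint8)))
for n in('rocker1_far','socket'):
  for d in mark_of(p,n)[:3]:print(n,round(d['p'],2),np.round(d['pixel']),atz(p,*d['pixel'],.055 if n[0]=='r' else .046).round(4))
"
```

```text
t 56.4833 [0.5825 0.3544 0.2026] yaw 80.77 F [ 0.3 -0.6 -0.9] M [ 0.01  0.03 -0.03] open 66.9
box (array([528.2, 370.5]), array([155.7,  94.8]), 80.78) 0.04651757460259781
stylus (array([521.8, 317.1]), array([14.8, 13.9]), 80.75) 0.10463566922271811 (237, 143, 28, 24)
stylus top 503 (array([521.8, 317. ]), array([14.5, 13.8]), 80.83)
green 50 (array([524.7, 370.6]), array([ 6.9, 36.5]), 87.85) [0.5403 0.3699 0.066 ] (329, 163, 10, 5)
green 50 (array([549.3, 421.3]), array([6.9, 3.1]), 82.74) [0.5493 0.4212 0.06  ] (400, 163, 10, 5)
green 49 (array([545.2, 395.5]), array([7.4, 3.1]), 80.36) [0.5451 0.3955 0.0601] (364, 163, 11, 5)
green 46 (array([565.9, 365.8]), array([5.9, 4.6]), 67.79) [0.5659 0.366  0.0481] (329, 193, 8, 7)
rocker1_far 0.86 [164. 404.] [0.5491 0.4216 0.055 ]
socket 0.86 [155. 260.] [0.5263 0.3162 0.046 ]
```

View pics/w10.png

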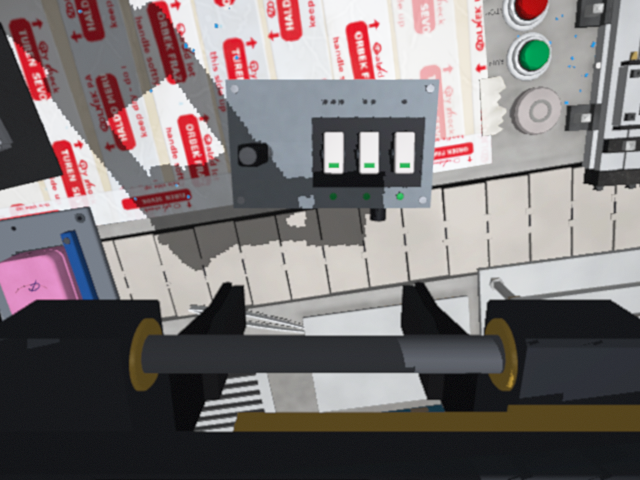

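Request:
{"method": "send_rows", "body": {
  "moves": "45 -12 10 14 0; 45 -16 20 18 0; 45 -12 20 14 0; 45 -6.6 10 7.9 0; 45 0 0 0 0; 45 0 0 0 0; 45 0 0 0 0"
}}

```text
time_s: 57.22
position: [0.5236, 0.3185, 0.1438]
tcp_rot: [[0.161, 0.004, -0.987], [0.987, 0.001, 0.161], [0.002, -1.0, -0.003]]
force: [0.5, 0.3, -0.7]
opening: 0.523
```

```bash
python3 -c "
from h import *
st();p=cam('wrist');C=cloud(p);todo(.5218,.317,.07,80.8)
B=(C[...,1]>.28)&(C[...,1]<.47)&(C[...,0]>.42)&(C[...,0]<.58)
q=B&(C[...,2]>.09)&(C[...,2]<.115);q=big(q)[0];print('stylus',q.sum(),rect(C[q]),np.median(C[q][:,2]),cv2.boundingRect(q.astype(np.uint8)))"
```

```text
t 57.2167 [0.5236 0.3185 0.1438] yaw 80.72 F [ 0.5  0.3 -0.7] M [ 0.01 -0.07 -0.02] open 45.5
tool delta [-2.1 74.   2. ] turn -0.07
stylus 733 (array([521.5, 317.1]), array([13.5, 14.2]), 80.77) 0.10036577720305079 (305, 247, 26, 30)
```

Request:
{"method": "send_rows", "body": {
  "moves": "45 -1.2 20 0.5 0; 45 0 20 0 0; 45 0 18 0 0; 45 0 10 0 0; 45 0 6 0 0; 45 0 0 0 0; 45 0 0 0 0; 45 0 0 0 0; 45 0 0 0 0"
}}

```text
time_s: 58.02
position: [0.5217, 0.3172, 0.0698]
tcp_rot: [[0.161, 0.002, -0.987], [0.987, 0.001, 0.161], [0.001, -1.0, -0.002]]
force: [-0.7, 0.9, 0.6]
opening: 0.518
```

Well centred. Close and lift the stylus out slowly, straight up.

Request:
{"method": "send_rows", "body": {
  "moves": "0 0 0 0 0; 0 0 0 0 0; 0 0 0 0 0; 0 0 0 0 0; 0 0 0 0 0; 0 0 0 0 0"
}}

```text
time_s: 58.52
position: [0.5209, 0.3169, 0.0687]
tcp_rot: [[0.161, 0.0, -0.987], [0.987, 0.0, 0.161], [0.0, -1.0, -0.0]]
force: [1.3, -0.5, 0.3]
opening: 0.157
```

Request:
{"method": "send_rows", "body": {
  "moves": "0 0 -8 0 0; 0 0 -12 0 0; 0 0 -12 0 0; 0 0 -12 0 0; 0 0 -8 0 0; 0 0 -6 0 0; 0 0 0 0 0; 0 0 0 0 0; 0 0 0 0 0"
}}

```text
time_s: 59.27
position: [0.5204, 0.3166, 0.1263]
tcp_rot: [[0.161, -0.001, -0.987], [0.987, -0.0, 0.161], [-0.001, -1.0, 0.001]]
force: [0.6, -0.5, -0.8]
opening: 0.161
```

```bash
python3 -c "
from h import *
st()
for x,y in((.55,.421),(.546,.3953),(.5418,.3696)):todo(x,y,.126,80.8)"
```

```text
t 59.2667 [0.5204 0.3166 0.1263] yaw 80.74 F [ 0.6 -0.5 -0.8] M [ 0.05 -0.02 -0.  ] open 14.0
tool delta [107.8   0.3 -12.4] turn -0.06
tool delta [ 81.8   0.3 -12.6] turn -0.06
tool delta [ 55.8   0.3 -12.6] turn -0.06
```

Request:
{"method": "send_rows", "body": {
  "moves": "0 10 0 -1 0; 0 18 0 -2 0; 0 22 0 -3 0; 0 22 0 -3 0; 0 18 0 -2 0; 0 11 0 -1 0; 0 6.8 0 0 0; 0 0 0 0 0; 0 0 0 0 0; 0 0 5 0 0; 0 0 3 0 0; 0 0 0 0 0; 0 0 0 0 0; 0 0 0 0 0"
}}

```text
time_s: 60.43
position: [0.55, 0.4208, 0.1186]
tcp_rot: [[0.162, -0.0, -0.987], [0.987, -0.0, 0.162], [-0.0, -1.0, 0.0]]
force: [0.4, -0.2, -0.6]
opening: 0.157
```

Request:
{"method": "send_rows", "body": {
  "moves": "0 0 1.5 0 0; 0 0 1.5 0 0; 0 0 1.5 0 0; 0 0 1.5 0 0; 0 0 1.5 0 0; 0 0 0 0 0; 0 0 0 0 0"
}}

```text
time_s: 61.02
position: [0.5511, 0.4216, 0.1125]
tcp_rot: [[0.161, 0.003, -0.987], [0.987, 0.001, 0.161], [0.001, -1.0, -0.002]]
force: [2.1, -0.8, 6.1]
opening: 0.154
```

Request:
{"method": "send_rows", "body": {
  "moves": "0 0 1 0 0; 0 0 1 0 0; 0 0 1 0 0; 0 0 0 0 0; 0 0 0 0 0; 0 0 0 0 0"
}}

```text
time_s: 61.52
position: [0.5515, 0.4218, 0.1117]
tcp_rot: [[0.161, 0.004, -0.987], [0.987, 0.001, 0.161], [0.002, -1.0, -0.004]]
force: [-0.5, -0.9, 13.7]
opening: 0.157
```

```bash
python3 -c "
from h import *
st();p=cam('wrist');v=cv2.resize(p['image'][180:430,180:480],None,fx=2.4,fy=2.4,interpolation=cv2.INTER_CUBIC);cv2.imwrite('pics/w11.png',v)"
```

```text
t 61.5167 [0.5515 0.4218 0.1117] yaw 80.75 F [-0.5 -0.9 13.7] M [-0.44  0.2  -0.07] open 13.6
```

View pics/w11.png

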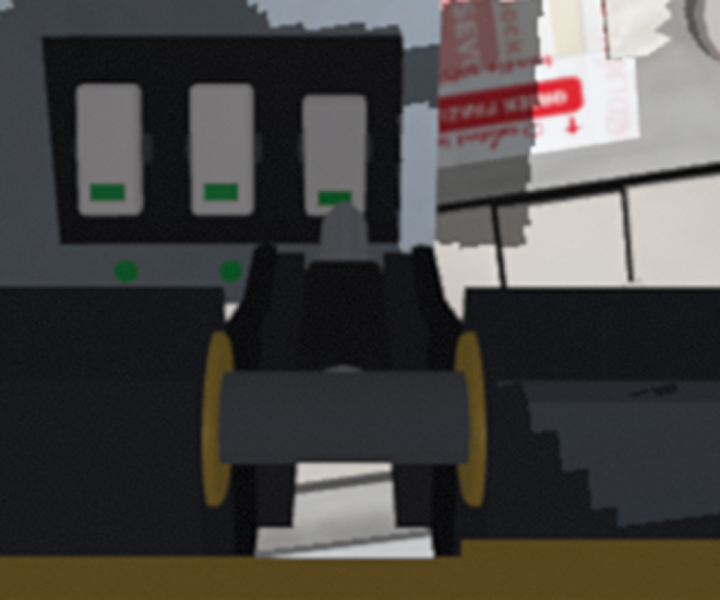

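Request:
{"method": "send_rows", "body": {
  "moves": "0 0 -4 0 0; 0 0 -8 0 0; 0 0 -4 0 0; 0 0 0 0 0; 0 0 0 0 0; 0 0 0 0 0"
}}

```text
time_s: 62.07
position: [0.5496, 0.4211, 0.1235]
tcp_rot: [[0.161, -0.001, -0.987], [0.987, -0.001, 0.161], [-0.001, -1.0, 0.001]]
force: [0.2, 0.3, -0.2]
opening: 0.157
```

```bash
cat >> h.py <<'E'
def rockers(p):
    C=cloud(p);a=np.radians(-9.22);R=np.array([[np.cos(a),-np.sin(a)],[np.sin(a),np.cos(a)]])
    L=(C[...,:2]-[.5282,.3705])@R*1000
    for k,y in enumerate((53,27,1)):
        q=(abs(L[...,1]-y)<5)&(abs(L[...,0]-5)<13)&(C[...,2]>.044)&(C[...,2]<.07)
        f=np.polyfit(L[q][:,0]-5,C[q][:,2]*1000,1);print("rocker",k+1,q.sum(),"slope",f.round(3))
E
python3 -c "
from h import *
st();rockers(cam('wrist'));rockers(cam('scene'))"
```

```text
t 62.0667 [0.5496 0.4211 0.1235] yaw 80.74 F [ 0.2  0.3 -0.2] M [0.02 0.04 0.04] open 13.6
rocker 1 744 slope [-0.105 57.48 ]
rocker 2 797 slope [ 0.231 57.965]
rocker 3 781 slope [ 0.226 57.936]
rocker 1 12 slope [ 0.077 51.808]
rocker 2 11 slope [-9.0000e-03  5.3099e+01]
rocker 3 16 slope [ 0.182 54.293]
```

Request:
{"method": "send_rows", "body": {
  "moves": "0 -9 0 0 0; 0 -10 0 0 0; 0 -7 0 0 0; 0 0 0 0 0; 0 0 0 0 0; 0 0 0 0 0"
}}

```text
time_s: 62.67
position: [0.5462, 0.3955, 0.1244]
tcp_rot: [[0.162, 0.001, -0.987], [0.987, 0.0, 0.162], [0.001, -1.0, -0.0]]
force: [-0.2, -0.3, -0.0]
opening: 0.16
```

```bash
python3 -c "
from h import *
st();rockers(cam('wrist'))"
```

```text
t 62.6667 [0.5462 0.3955 0.1244] yaw 80.7 F [-0.2 -0.3 -0. ] M [-0.01  0.01  0.04] open 13.9
rocker 1 720 slope [-0.136 57.676]
rocker 2 767 slope [ 0.232 58.076]
rocker 3 766 slope [ 0.232 58.007]
```

Request:
{"method": "send_rows", "body": {
  "moves": "0 0 5 0.8 0; 0 0 3 0 0; 0 0 1.5 0 0; 0 0 1.5 0 0; 0 0 1.5 0 0; 0 0 1.5 0 0; 0 0 1.5 0 0; 0 0 1 0 0; 0 0 1 0 0; 0 0 1 0 0; 0 0 1 0 0; 0 0 0 0 0; 0 0 0 0 0; 0 0 0 0 0"
}}

```text
time_s: 63.88
position: [0.547, 0.3967, 0.1109]
tcp_rot: [[0.161, 0.006, -0.987], [0.987, 0.002, 0.161], [0.003, -1.0, -0.005]]
force: [-3.6, -2.5, 25.2]
opening: 0.156
```

Request:
{"method": "send_rows", "body": {
  "moves": "0 0 -4 0 0; 0 0 -8 0 0; 0 0 -5 0 0; 0 -9 0 0 0; 0 -10 0 0 0; 0 -7 0 0 0; 0 0 0 0 0; 0 0 0 0 0; 0 0 0 0 0"
}}

```text
time_s: 64.63
position: [0.5409, 0.3698, 0.1213]
tcp_rot: [[0.162, -0.001, -0.987], [0.987, -0.0, 0.162], [-0.0, -1.0, 0.001]]
force: [0.1, 0.4, 0.5]
opening: 0.152
```

```bash
python3 -c "
from h import *
st();rockers(cam('wrist'))"
```

```text
t 64.6333 [0.5409 0.3698 0.1213] yaw 80.7 F [0.1 0.4 0.5] M [ 0.04  0.02 -0.03] open 13.2
rocker 1 737 slope [-0.121 57.539]
rocker 2 737 slope [-0.131 57.612]
rocker 3 803 slope [ 0.231 58.045]
```

Request:
{"method": "send_rows", "body": {
  "moves": "0 0 3 0 0; 0 0 3 0 0; 0 0 1.5 0 0; 0 0 1.5 0 0; 0 0 1.5 0 0; 0 0 1 0 0; 0 0 1 0 0; 0 0 0 0 0; 0 0 0 0 0; 0 0 0 0 0"
}}

```text
time_s: 65.52
position: [0.5423, 0.3706, 0.1119]
tcp_rot: [[0.161, 0.004, -0.987], [0.987, 0.001, 0.161], [0.002, -1.0, -0.004]]
force: [0.1, -0.5, 12.0]
opening: 0.159
```

Request:
{"method": "send_rows", "body": {
  "moves": "0 0 -4 0 0; 0 0 -8 0 0; 0 0 -5 0 0; 0 -8 0 2 0; 0 -14 0 3 0; 0 -14 0 3 0; 0 -12 0 2.5 0; 0 -7.5 0 1 0; 0 0 0 0 0; 0 0 0 0 0; 0 0 0 0 0; 0 0 0 0 0"
}}

```text
time_s: 66.52
position: [0.521, 0.3177, 0.1262]
tcp_rot: [[0.161, 0.001, -0.987], [0.987, 0.0, 0.161], [0.001, -1.0, -0.001]]
force: [0.2, -0.6, 0.1]
opening: 0.158
```

```bash
python3 -c "
from h import *
st();p=cam('wrist');rockers(p);todo(.5207,.3168,.0687,80.75)
v=cv2.resize(p['image'][180:430,180:480],None,fx=2.4,fy=2.4,interpolation=cv2.INTER_CUBIC);cv2.imwrite('pics/w12.png',v)"
```

```text
t 66.5167 [0.521  0.3177 0.1262] yaw 80.76 F [ 0.2 -0.6  0.1] M [ 0.05 -0.01 -0.03] open 13.7
rocker 1 733 slope [-2.8000e-02  5.6874e+01]
rocker 2 701 slope [-4.6000e-02  5.7143e+01]
rocker 3 688 slope [-0.083 57.42 ]
tool delta [-1.  57.4  0.1] turn 0.01
```

View pics/w12.png

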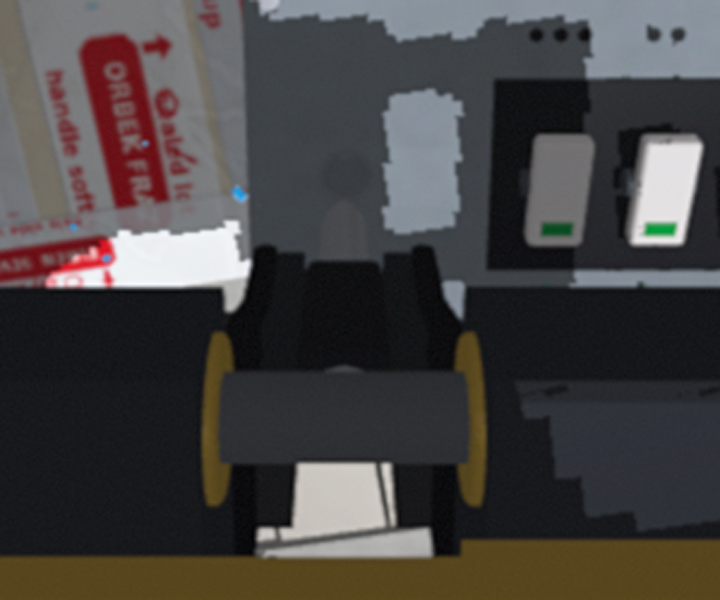

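Request:
{"method": "send_rows", "body": {
  "moves": "0 -0.9 0 0 0; 0 0 5 0 0; 0 0 8 0 0; 0 0 8 0 0; 0 0 5 0 0; 0 0 5 0 0; 0 0 0 0 0; 0 0 0 0 0; 0 0 0 0 0"
}}

```text
time_s: 67.32
position: [0.5205, 0.3162, 0.0951]
tcp_rot: [[0.161, -0.0, -0.987], [0.987, -0.0, 0.161], [-0.0, -1.0, 0.0]]
force: [1.0, -0.0, -0.3]
opening: 0.16
```

Request:
{"method": "send_rows", "body": {
  "moves": "0 0.3 6 0 0; 0 0 6 0 0; 0 0 5 0 0; 0 0 4 0 0; 0 0 2 0 0; 0 0 1 0 0; 0 0 0 0 0; 0 0 0 0 0; 0 0 0 0 0"
}}

```text
time_s: 68.07
position: [0.521, 0.3169, 0.071]
tcp_rot: [[0.161, 0.001, -0.987], [0.987, 0.001, 0.161], [0.001, -1.0, -0.001]]
force: [2.0, 4.0, -2.8]
opening: 0.157
```

Request:
{"method": "send_rows", "body": {
  "moves": "0 0 1 0 0; 0 0 0 0 0; 30 0 0 0 0; 45 0 0 0 0; 45 0 0 0 0; 45 0 0 0 0; 45 0 -10 0 0; 45 0 -20 0 0; 45 0 -30 0 0; 45 0 -35 0 0; 45 0 -30 -20 0; 45 20 -10 -40 0; 45 20 0 -30 0; 45 0 0 0 0; 45 0 0 0 0; 45 0 0 0 0"
}}

```text
time_s: 69.4
position: [0.6105, 0.3398, 0.2037]
tcp_rot: [[0.161, -0.003, -0.987], [0.987, -0.001, 0.161], [-0.002, -1.0, 0.003]]
force: [0.6, -0.5, 0.3]
opening: 0.514
```

```bash
python3 -c "
from h import *
st();p=cam('wrist');rockers(p);C=cloud(p)
B=(C[...,1]>.28)&(C[...,1]<.47)&(C[...,0]>.42)&(C[...,0]<.58)
q=B&(C[...,2]>.085)&(C[...,2]<.125);q=big(q)[0];print('stylus',q.sum(),rect(C[q]),np.median(C[q][:,2]))
t=cam('top');C=cloud(t);moulds(t,.7);q=(C[...,2]>.03)&(C[...,2]<.06)&(C[...,0]>.6)&(C[...,0]<.75)&(C[...,1]<-.23)&(C[...,1]>-.42);print('pot',rect(C[q]))
S=(abs(C[...,0]-.452)<.09)&(abs(C[...,1]-.07)<.08)
q=big(S&(C[...,2]>.011)&(C[...,2]<.024))[0];print('sq',rect(C[q]))
v=np.hstack([cv2.resize(p['image'][60:330,200:500],(400,360)),cv2.resize(t['image'][170:320,250:450],(400,300))[:,:].copy() if 0 else cv2.resize(t['image'][175:310,250:400],(400,360),interpolation=cv2.INTER_CUBIC)]);cv2.imwrite('pics/w13.png',v)"
```

```text
t 69.4 [0.6105 0.3398 0.2037] yaw 80.74 F [ 0.6 -0.5  0.3] M [ 0.04  0.01 -0.02] open 44.7
rocker 1 534 slope [-0.22  57.976]
rocker 2 524 slope [-0.22  58.007]
rocker 3 525 slope [-0.213 57.974]
stylus 598 (array([520.7, 318. ]), array([14.3, 14.1]), 80.94) 0.100416994402035
mould 487 0.0341 (array([617. ,  95.4]), array([77.7, 53. ]), 0.52) (288, 212, 19, 27)
mould 475 0.0315 (array([616.8,  -9.2]), array([53.7, 76.7]), 87.35) (323, 213, 20, 26)
mould 385 0.0341 (array([ 619.2, -108.4]), array([44.5, 71.8]), 89.99) (359, 213, 16, 25)
pot (array([ 678.3, -321.5]), array([69.2, 69.1]), 22.74)
sq (array([448.1,  83.2]), array([79.7, 27.4]), 9.24)
```

View pics/w13.png

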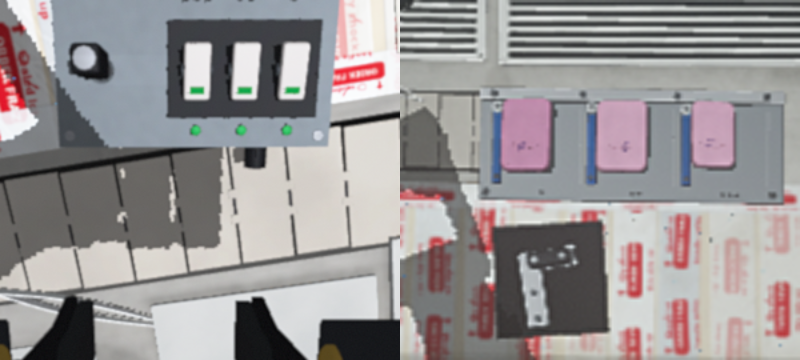

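```bash
python3 -c "
from rig import *
print(hand_in())"
```

```text
the job is handed in; nothing more can be done
None
```

I finished the job and handed it in at about 70 s of the 210 s allowed; hand-in gives no verdict.

**What I did:**
- **Fences:** I pressed the square into the rear left corners of lanes 1, 2 and 3 in that order, with about 12 N on the rail and 14 N on the fence. I then laid it back flat on its mat.
- **Moulds:** I put mould_b in lane 1, mould_a in lane 2 and mould_c in lane 3.
- **Rockers:** I pressed all three far ends with the stylus and stood it back in its socket.

**Last checks:**
- **Fences:** All three stand square to within about 0.3°, checked after the moulds went in.
- **Moulds:** All lie flat and touch the rail. Each sits about 1 mm from its fence, possibly held off by the hinge washers. Single fits put lane 1's mould up to 1° out of line, with some scatter between views.
- **Rockers:** All three are at their on stop and the three green lamps are lit.
- **Stylus and pot:** The stylus is seated, with the top of its grip at 100 mm as at the start. The pot is where I first measured it, to within 1 mm.

**What did not match:**
- The moulds slid a few millimetres in the grip, up to 8 mm for mould_b.
- Setting mould_b down peaked at about 26 N at the wrist, and pressing rocker 2 at about 25 N. Both are well under the limit.
- Rocker slopes measured at oblique angles came out too small; the final clear view agreed with fully on.

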